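# Sort the parts left after a chromatograph service

## Robot

A 6-joint arm with a two-finger parallel gripper is mounted at the origin on the work surface. World frame = base frame: x ahead of the robot, y to its left, z up, the work surface at z = 0. Lengths are in m, angles in rad, forces in N, time in s.
With the tool pointing down it reaches from about 0.375 to 0.975 m from the base axis. Payload 3.8 kg.
Tool frame: the origin (TCP) lies at the very end of the fingers, on their centre line; the grasp point (between the pads) lies 19 mm behind it; z points along the fingers, y is the line along which they close (so a half turn about z gives the same grasp; the last joint's range is limited). The gripper opens to 85 mm and grips with 20 to 120 N. Pads are 22 mm wide; open, the fingers measure 114 mm over their backs; the gripper's body (76 mm by 85 mm) begins 54 mm behind the grasp point. The pads swing forward as they close: fully open they stand 13 mm farther back than shut.
Start: joints at [1.271, 0.264, 1.604, -0, 1.274, -0.037], TCP at [0.175, 0.652, 0.196] pointing down, gripper open.
Joint ranges: [-2.63, 2.63], [-0.94, 2.18], [0.31, 2.57], [-1.31, 4.45], [0, 2.66], [-2.55, 2.55]. Speed limits (rad/s): [2.57, 2.57, 3.14, 3.14, 3.14, 3.14].

## Interface

Orientations are given as a rotation vector (axis times angle).
In Python, from workcell import read_state, read_camera, calibration, finish_job gives the robot as it stands.
- The arm moves only by the tool step_arm, never from a script. Its argument "commands" is a list of rows, each an object of numbers: "fingers": the gripper's target within -1 to 1 (shut at 1, half-way at 0, fully open at -1); "dx", "dy", "dz": the shift along the tool's x, y, z in m; "roll": the turn about the tool's z in degrees. In form: [{"fingers": .., "dx": .., "dy": .., "dz": .., "roll": ..}, ...]. A call has 1 to 8 rows; each row is the pose to reach, as a shift and turn from the pose commanded when the call began, along the tool's axes at that moment; what a row does not reach only later rows make up. A row lasts 1/8 s, in which the tool goes at most 62.5 mm and 10.7 degrees, less where a joint would pass 70% of its speed; a pose out of reach is approached as far as the arm can. A call with a gripper value outside its range is refused whole. The fingers move at their own pace and stop on an object; "squeeze" is the grip in N (left out, the last holds). Time passes only in rows, so rows that repeat a pose let the fingers close. It gives the time, the measured TCP pose, the force, the opening and the grip force at its end, in the units of the state.
- read_state(): the state, without advancing time (a new reading comes with each control period).
- read_camera(name): name is "side" or "top"; returns (picture, depth): 400x640x3 uint8, blue, green, red; 400x640 float32, m along the optical axis (not along the pixel's ray), 0 where there is no reading.
- calibration(name): a dict with "intrinsics" (3x3 intrinsics, pixels), "k1" (the pictures are not rectified: a ray, as slopes to the right and down, at radius r is drawn at 1 + k1 r^2 times it, then the intrinsics apply), "world_to_cam" (4x4, takes a point from world to camera coordinates). Camera axes: x right, y up, looking along -z (the intrinsics and any distortion apply to the point x, -y, -z); pixel columns grow to the right and rows downward; lengths in m; the calibration is good to about 2 mm. A picture is of the moment at which its call begins. calibration takes no time and is no camera call.
- finish_job(): hands the job in; it is judged then, once.
The state is a dict: "time": time; "q": joint angles; "joint_vel": joint speeds; "joint_torque": joint torques, N m; "tool_pos": TCP position; "tcp_rot": TCP orientation; "wrist_force": force on the tool from outside, world axes, zero at the start; "torque": the same for the moment, N m; "width": opening from 0.0 (shut) to 1.0 (fully open); "grip_force": force on a finger pad.
Only numpy, scipy, OpenCV 4.12 (cv2) and the standard library are available. Lean on these libraries where they do the work, as an engineer would, in place of code of your own. Each camera call takes 0.05 s, during which the arm holds its last target. There are 200 camera calls.

## Task

Sort the loose parts left on the bench after the chromatograph service: lay the long column and the short guard column in the notched cradle, one in each pair of notches, resting on both ribs and centred lengthwise; stand the two amber vials upright in the aluminium tray, one in each bay; and put the bottle cap, closed side up as it is now, flat in the round dish. Leave the tip box and the spanner where they are.

Things in the scene. Friction and masses are not known exactly. Their poses are not given: they have to be found in the camera images.
- long_column_center (a point): Long chromatography column: steel tube 110 mm long overall, 13 mm in diameter, with a hexagonal steel nut at each end (16 mm across flats, 10 mm long), lying loose. This point is its centre, half-way along, on its axis, 8 mm above the bench as it lies on its nuts; its x axis runs along the tube. Grip across the bare tube at mid-length.
- guard_column_center (a point): Short guard column: steel tube 76 mm long overall, 13 mm in diameter, with a hexagonal steel nut at each end (16 mm across flats, 10 mm long), lying loose. This point is its centre, half-way along, on its axis, 8 mm above the bench as it lies on its nuts; its x axis runs along the tube. Grip across the bare tube at mid-length.
- vial_a_center (a point): One amber glass vial with an aluminium crimp cap, standing upright, loose: 55 mm tall, glass body 27 mm in diameter for the lower 42 mm, then a narrower neck and a cap 21 mm in diameter. This point is on its axis half-way up (27.5 mm above its base); z up. The two vials are alike.
- vial_b_center (a point): The other amber glass vial with an aluminium crimp cap, standing upright, loose: 55 mm tall, glass body 27 mm in diameter for the lower 42 mm, then a narrower neck and a cap 21 mm in diameter. This point is on its axis half-way up (27.5 mm above its base); z up. The two vials are alike.
- bottle_cap_center (a point): Grey ribbed plastic bottle cap, a low cylinder 25 mm tall, 39 mm in diameter where gripped (fine ribs stand to 41 mm), loose, lying closed side up. This point is on its axis half-way up (12.5 mm above its base); z up.
- cradle: Cradle, fixed. Black base 80 (x) by 124 (y) by 6 mm; white ribs 6 mm thick at x = -22 and +22 mm, 41 mm tall, 38 mm clear between them for fingers. Each has 45 degree V notches at y = -30 and +30 mm, 42 mm wide at the mouth, bottom 20 mm up. A column lies along x in a pair of notches, axis 29 mm up. Lanes are 60 mm apart: to release, open only a little. Origin: centre of underside, z up.
- vial_tray: Aluminium vial tray, fixed: outer 84 mm (its x) by 124 mm (its y), 12 mm high, walls 4 mm, floor 4 mm above the bench. One dividing wall of the same height, along x at y = 0, makes two bays, each 76 mm (x) by 56 mm (y), centred at y = -30 and +30 mm. Origin at the centre of its underside, z up.
- dish: Round shallow steel dish, fixed: 124 mm in diameter over the rim, about 114 mm inside at the floor, 14 mm high, floor 4 mm above the bench. Origin at the centre of its underside, z up.
- tip_box: Bystander: closed pipette tip box, grey base and white lid, 85 mm (its x) by 120 mm (its y) by 48 mm tall, standing loose among the trays, to be left where it is. Origin at the centre of its underside.
- spanner: Bystander: steel open-ended spanner 160 mm long, lying flat and loose beyond the work, to be left where it is. Its x axis runs along it.

How it is judged:
By the outcome, as a careful person would: the job done as asked, in the order asked, and still so for the second after the job is handed in, with the robot touching nothing.
It also fails if it takes over 131 s, if anything falls off the work surface, if the arm or the gripper's body presses on something with over 40 N, if the wrist force passes 120 N, or if a joint passes its speed limit or range.

## Working session

There is one attempt and no reset: what is moved stays moved. The work goes in short steps, Python scripts to look and compute and a tool call to move; the robot and the scene stay as the last step left them, time stands still between calls to the robot, and variables do not carry over. Pictures are saved under pics/ and viewed, at most 14 in all, crops included, and the job is handed in when it is done.

Besides the shell and the picture viewer there is one more tool, called as name(argument=value, ...), one argument or row to a line, values as JSON. step_arm: Moves the arm, as the interface text tells. Its arguments: {"type":"object","properties":{"commands":{"type":"array","items":{"type":"object","properties":{"fingers":{"type":"number"},"dx":{"type":"number"},"dy":{"type":"number"},"dz":{"type":"number"},"roll":{"type":"number"}}}},"squeeze":{"type":"number"}},"required":["commands"]}

```bash
mkdir -p pics; ls; python3 - <<'E'
from workcell import *
import cv2,numpy as np
s=read_state();print({k:np.round(v,3) for k,v in s.items()})
for n in("side","top"):
    im,d=read_camera(n);cv2.imwrite(f"pics/{n}0.png",im);np.save(f"{n}0_d.npy",d)
    c=calibration(n);print(n,np.round(c["intrinsics"],1).tolist(),c["k1"],np.round(c["world_to_cam"],3).tolist())
E
```

```text
pics
{'time': np.float64(0.0), 'q': array([ 1.271,  0.265,  1.605, -0.   ,  1.274, -0.037]), 'joint_vel': array([-0.   , -0.   , -0.   , -0.001, -0.001, -0.001]), 'joint_torque': array([-2.0000e-03, -5.1513e+01, -3.6730e+01, -1.0000e-03,  1.3000e-02,
       -0.0000e+00]), 'tool_pos': array([0.175, 0.651, 0.194]), 'tcp_rot': array([-0.412, -3.114,  0.004]), 'wrist_force': array([-0.176,  0.816, -0.132]), 'torque': array([ 0.045, -0.003,  0.018]), 'grip_force': np.float64(0.0), 'width': np.float64(0.997)}
side [[370.4, 0.0, 320.3], [0.0, 370.4, 198.4], [0.0, 0.0, 1.0]] 0.008655180943280822 [[0.957, -0.289, 0.016, -0.581], [0.175, 0.624, 0.762, -0.137], [-0.23, -0.726, 0.648, -0.677], [0.0, 0.0, 0.0, 1.0]]
top [[461.4, 0.0, 328.4], [0.0, 461.4, 197.9], [0.0, 0.0, 1.0]] -0.043781570600802705 [[-0.022, -1.0, 0.003, -0.009], [0.984, -0.021, 0.177, -0.6], [-0.177, 0.007, 0.984, -1.14], [0.0, 0.0, 0.0, 1.0]]
```

View pics/top0.png

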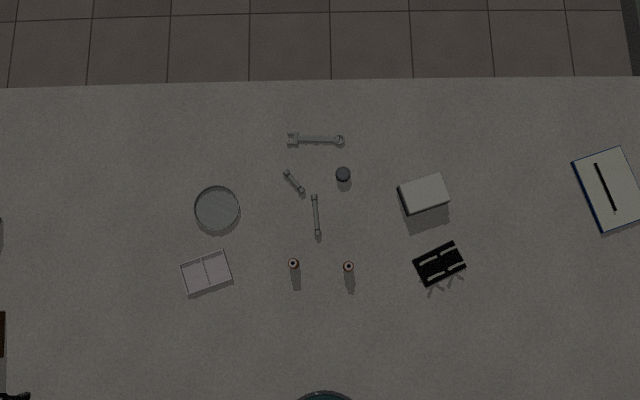

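View pics/side0.png

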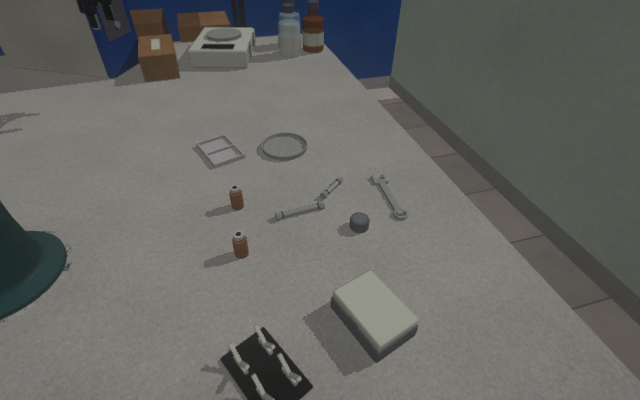

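The top picture shows the guard column (294,181), long column (316,214), cap (343,174), vials (293,264) and (348,267), dish (217,209), tray (206,272), tip box (424,194), cradle (439,263) and spanner (316,139). The side picture shows the same things: vials (236,197) and (240,244), columns (300,211) and (332,188), cap (359,222), cradle (265,375).

```bash
cat >h.py <<'E'
import numpy as np,cv2
from workcell import *
def cam(n):
    c=calibration(n);return np.array(c["intrinsics"]),c["k1"],np.array(c["world_to_cam"])
def rays(n,uv):
    K,k,T=cam(n);uv=np.atleast_2d(np.asarray(uv,float))
    d=(uv-K[:2,2])/[K[0,0],K[1,1]];s=d.copy()
    for _ in range(8): s=d/(1+k*(s**2).sum(1,keepdims=True))
    v=np.c_[s[:,0],-s[:,1],-np.ones(len(s))]           # depth 1
    R=T[:3,:3];return -R.T@T[:3,3],v@R
def onplane(n,uv,z):
    o,v=rays(n,uv);return o+v*((z-o[2])/v[:,2])[:,None]
def proj(n,P):
    K,k,T=cam(n);P=np.atleast_2d(P);p=P@T[:3,:3].T+T[:3,3]
    s=np.c_[p[:,0],-p[:,1]]/-p[:,2:];s=s*(1+k*(s**2).sum(1,keepdims=True))
    return s*[K[0,0],K[1,1]]+K[:2,2]
def two(uvt,uvs):
    A=[];b=[]
    for n,uv in(("top",uvt),("side",uvs)):
        o,v=rays(n,uv);v=v[0]/np.linalg.norm(v[0]);M=np.eye(3)-np.outer(v,v);A.append(M);b.append(M@o)
    A=np.vstack(A);b=np.hstack(b);x=np.linalg.lstsq(A,b,rcond=None)[0]
    return x,np.linalg.norm(A@x-b)
def cloud(n,d):
    h,w=d.shape;u,v=np.meshgrid(np.arange(w),np.arange(h))
    o,r=rays(n,np.c_[u.ravel(),v.ravel()]);return (o+r*d.reshape(-1,1)).reshape(h,w,3)
E
python3 - <<'E'
from h import *
for n in("top","side"):
    d=np.load(n+"0_d.npy");P=cloud(n,d);z=P[...,2]
    inb=(d>0)&(P[...,0]>.3)&(P[...,0]<1.05)&(abs(P[...,1])<.42)
    print(n,"z bench med/std",np.median(z[inb]),np.percentile(z[inb],[5,25,75,95]))
    im=cv2.imread(f"pics/{n}0.png")
    m=(inb&(z-np.median(z[inb])>.005)).astype(np.uint8)
    k,l,st,c=cv2.connectedComponentsWithStats(m)
    for i in range(1,k):
        if st[i,4]<12: continue
        q=P[l==i];print(np.round(c[i],1),st[i,4],"mean",np.round(q.mean(0),3),"zmax",np.round(np.percentile(q[:,2],[50,95]),3))
    if n=="top": a=im[120:300,170:480]
    else: a=im[110:400,180:430]
    a=cv2.convertScaleAbs(a,alpha=1.7)
    f=2.5 if n=="top" else 2
    cv2.imwrite(f"pics/{n}_crop.png",cv2.resize(a,None,fx=f,fy=f,interpolation=cv2.INTER_CUBIC))
E
```

```text
top z bench med/std 3.819826728490572e-05 [-0.00418035 -0.00174247  0.00197955  0.0074252 ]
[312.6 137.6] 293 mean [0.777 0.018 0.008] zmax [0.008 0.012]
[342.8 140.1] 14 mean [ 0.769 -0.065  0.007] zmax [0.007 0.01 ]
[342.6 173.3] 190 mean [ 0.671 -0.062  0.024] zmax [0.025 0.029]
[293.6 180.8] 153 mean [0.656 0.071 0.013] zmax [0.013 0.018]
[423.4 193.3] 1542 mean [ 0.608 -0.271  0.045] zmax [0.047 0.051]
[214.4 206.6] 409 mean [0.59  0.284 0.01 ] zmax [0.009 0.016]
[223.7 203.4] 56 mean [0.599 0.26  0.007] zmax [0.006 0.009]
[315.5 213.6] 220 mean [0.565 0.013 0.013] zmax [0.013 0.018]
[208.2 198.6] 17 mean [0.613 0.301 0.007] zmax [0.008 0.01 ]
[211.2 207. ] 20 mean [0.59  0.293 0.006] zmax [0.006 0.008]
[220.8 219.5] 12 mean [0.555 0.267 0.006] zmax [0.006 0.009]
[439.5 263.1] 917 mean [ 0.427 -0.309  0.012] zmax [0.007 0.038]
[204.2 271.4] 648 mean [0.419 0.307 0.009] zmax [0.008 0.014]
[293.  262.8] 94 mean [0.435 0.071 0.047] zmax [0.052 0.057]
[347.9 265.7] 90 mean [ 0.425 -0.067  0.048] zmax [0.052 0.057]
side z bench med/std 0.000778127080294233 [-1.00466452e-03  2.19294662e-05  1.70780042e-03  2.99597806e-02]
[283.8 145.1] 299 mean [0.586 0.275 0.011] zmax [0.011 0.015]
[220. 150.] 360 mean [0.418 0.298 0.01 ] zmax [0.01  0.013]
[389.8 196. ] 372 mean [0.774 0.004 0.008] zmax [0.008 0.01 ]
[331.6 187.1] 157 mean [0.654 0.064 0.013] zmax [0.014 0.017]
[235.9 196.6] 270 mean [0.435 0.062 0.035] zmax [0.036 0.056]
[299.4 210.1] 305 mean [0.562 0.006 0.013] zmax [0.013 0.016]
[359.  221.7] 312 mean [ 0.669 -0.071  0.021] zmax [0.025 0.027]
[239.8 243.7] 346 mean [ 0.425 -0.079  0.036] zmax [0.039 0.056]
[374.  314.6] 4596 mean [ 0.605 -0.29   0.042] zmax [0.048 0.05 ]
[264.9 368.9] 3560 mean [ 0.428 -0.312  0.012] zmax [0.007 0.038]
```

View pics/top_crop.png

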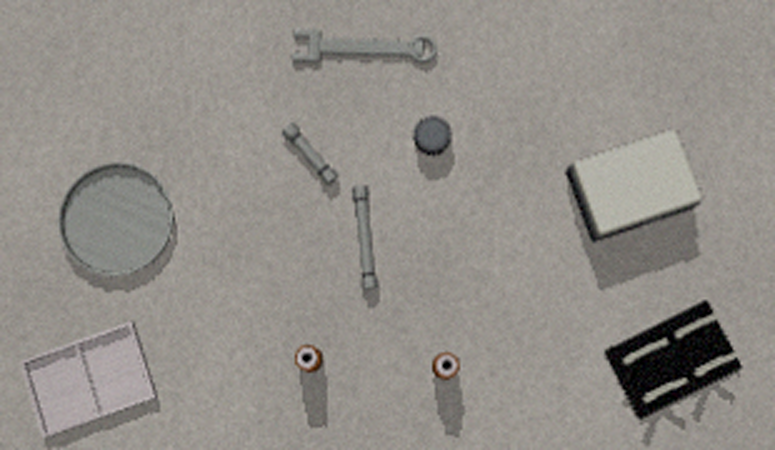

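View pics/side_crop.png

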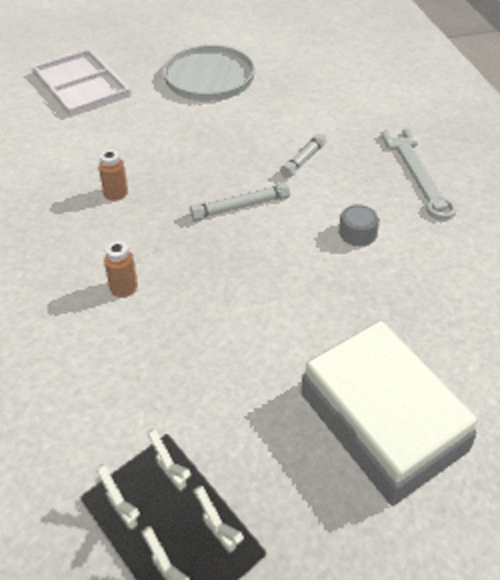

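The crops confirm the layout. The vials' dark septa are at top (292.8,262.8) and (348.4,266), and side (235,187.5) and (238.5,232.5). The cradle's two rib rows run along its long side. The depth heights (16, 25, 55 and 48 mm) match the text. Next I fit the poses from both views.

```bash
cat >fit.py <<'E'
from h import *
def comp(n,d,xy,zmin,r=.09,zmax=.1):
    P=cloud(n,d);m=((d>0)&(P[...,2]>zmin)&(P[...,2]<zmax)&(np.hypot(P[...,0]-xy[0],P[...,1]-xy[1])<r)).astype(np.uint8)
    k,l,st,c=cv2.connectedComponentsWithStats(m,connectivity=8);i=1+np.argmax(st[1:,4]);return l==i,P
def axis(n,d,xy,z=.008,r=.07):
    m,P=comp(n,d,xy,.005,r);v,u=np.nonzero(m);p=np.float32(onplane(n,np.c_[u,v],z)[:,:2])
    (c,s,a)=cv2.minAreaRect(p*1000);vx,vy,_,_=cv2.fitLine(p,cv2.DIST_L2,0,.01,.01).ravel()
    return np.r_[c]/1000,s,np.degrees(np.arctan2(vy,vx)),c_(u,v)
def c_(u,v): return np.array([u.mean(),v.mean()])
E
python3 - <<'E'
from fit import *
D={n:np.load(n+"0_d.npy") for n in("top","side")};I={n:cv2.imread(f"pics/{n}0.png") for n in D}
for nm,xy in(("long",(.563,.01)),("guard",(.655,.068))):
    r={n:axis(n,D[n],xy,r=.07 if nm=="long" else .05) for n in D}
    for n in D: print(nm,n,np.round(r[n][0],4),np.round(r[n][1],0),round(float(r[n][2]),1))
    print("  tri",np.round(two(r["top"][3],r["side"][3]),4) if 0 else [np.round(q,4) for q in two(r["top"][3],r["side"][3])])
def dark(n,uv):
    g=255-cv2.cvtColor(I[n],cv2.COLOR_BGR2GRAY).astype(float);u,v=np.round(uv).astype(int);w=g[v-2:v+3,u-2:u+3];w=np.clip(w-np.median(w),0,None)
    y,x=np.mgrid[v-2:v+3,u-2:u+3];return np.array([(w*x).sum(),(w*y).sum()])/w.sum()
for nm,a,b in(("A",(292.8,262.8),(235,187.5)),("B",(348.4,266),(238.5,232.5))):
    a,b=dark("top",a),dark("side",b);x,e=two(a,b);print(nm,a,b,"tri",np.round(x,4),round(e,4),"plane",np.round(onplane("top",a,.055)[0,:2],4),np.round(onplane("side",b,.055)[0,:2],4))
# cap: points near top; dish, tray, box, cradle
for n in D:
    m,P=comp(n,D[n],(.67,-.066),.019,.04);v,u=np.nonzero(m);p=onplane(n,np.c_[u,v],.025)[:,:2];c,r=cv2.minEnclosingCircle(np.float32(p*1000));print("cap",n,np.round(p.mean(0),4),np.round(c,1),r, np.median(P[m][:,2]))
    m,P=comp(n,D[n],(.59,.277),.0075,.1,.03);v,u=np.nonzero(m);p=np.float32(P[m][:,:2]*1000);pp=np.float32(onplane(n,np.c_[u,v],.014)[:,:2]*1000);print("dish",n,cv2.minEnclosingCircle(pp),cv2.fitEllipse(cv2.convexHull(pp)))
    for nm,xy,z0,z,zm in(("tray",(.419,.303),.007,.012,.03),("cradle",(.428,-.311),.003,.006,.012),("box",(.605,-.28),.035,.048,.06)):
        m,P=comp(n,D[n],xy,z0,.11,zm)
        if nm=="cradle": m=(cv2.cvtColor(I[n],cv2.COLOR_BGR2GRAY)<25)&(np.hypot(P[...,0]-xy[0],P[...,1]-xy[1])<.1)
        v,u=np.nonzero(m);p=np.float32(onplane(n,np.c_[u,v],z)[:,:2]*1000);print(nm,n,cv2.minAreaRect(p), np.percentile(P[m][:,2],95))
    # cradle ribs
    P=cloud(n,D[n]);m=(P[...,2]>.03)&(np.hypot(P[...,0]-.428,P[...,1]+.311)<.1);k,l,st,c=cv2.connectedComponentsWithStats(m.astype(np.uint8))
    for i in range(1,k):
        if st[i,4]>3: print("  rib",n,np.round(c[i],1),st[i,4],np.round(P[l==i].mean(0),4))
E
```

```text
long top [0.5658 0.0136] [112.  19.] 4.8
long side [0.5645 0.0119] [114.  23.] 5.3
  tri [array([0.5645, 0.0134, 0.0061]), np.float64(0.0023)]
guard top [0.6568 0.0709] [78. 18.] 39.2
guard side [0.6567 0.0707] [89. 17.] 40.0
  tri [array([0.6563, 0.0711, 0.0058]), np.float64(0.0011)]
A [292.23620309 262.66225166] [234.30042918 186.92274678] tri [0.4352 0.073  0.0529] 0.0004 plane [0.4353 0.0729] [0.4348 0.0703]
B [348.25601751 265.55142232] [237.7172619  233.24404762] tri [ 0.4248 -0.0682  0.0533] 0.0005 plane [ 0.4251 -0.0681] [ 0.4245 -0.0699]
cap top [ 0.6723 -0.0617] [672.  -61.4] 20.090740203857422 0.025312747545448766
dish top ((588.9826049804688, 279.36627197265625), 62.121253967285156) ((589.1370849609375, 279.8941955566406), (122.33757019042969, 123.44661712646484), 126.5634994506836)
tray top ((419.39739990234375, 305.09368896484375), (84.92383575439453, 124.8664779663086), 19.27582550048828) 0.015392923711439776
cradle top ((426.1708679199219, -309.3931884765625), (78.23348236083984, 122.1473388671875), 24.176376342773438) 0.009756426222031435
box top ((609.2562255859375,
[... 898 characters left out ...]
918477937846Traceback (most recent call last):
  File "<stdin>", line 19, in <module>
    return _quantile_unchecked(
        a, q, axis, out, overwrite_input, method, keepdims, weights)
    return _ureduce(a,
                    func=_quantile_ureduce_func,
    ...<5 lines>...
                    overwrite_input=overwrite_input,
                    method=method)
    r = func(a, **kwargs)
    result = _quantile(arr,
                       quantiles=q,
    ...<2 lines>...
                       out=out,
                       weights=wgt)
    slices_having_nans = np.isnan(arr[-1, ...])
                                  ~~~^^^^^^^^^
IndexError: index -1 is out of bounds for axis 0 with size 0
```

```bash
cat >go.py <<'E'
import sys,numpy as np
from workcell import read_state
from scipy.spatial.transform import Rotation as R
# usage: go.py x y z phi  (phi: world angle of tool y, deg)
s=read_state();M=R.from_rotvec(s["tcp_rot"]).as_matrix();p=np.array(s["tool_pos"])
x,y,z,phi=map(float,sys.argv[1:5]);d=M.T@(np.array([x,y,z])-p)
cur=np.degrees(np.arctan2(M[1,1],M[0,1]))
roll=-(phi-cur)
if len(sys.argv)<6: roll=(roll+180)%360-180
print("t",round(s["time"],2),"pos",np.round(p,4),"phi",round(cur,2),"tilt",np.round(M[2],3),"q",np.round(s["q"],2))
print("dx %.4f dy %.4f dz %.4f roll %.1f"%(*d,roll))
E
python3 go.py .565 .0134 .12 -85 x
```

```text
t 0.1 pos [0.1751 0.6511 0.1944] phi 74.94 tilt [ 0.    -0.002 -1.   ] q [ 1.27  0.26  1.61 -0.    1.27 -0.04]
dx -0.5421 dy -0.5144 dz 0.0754 roll 159.9
```

step_arm(
  commands=[
    {"fingers":-0.2,"dx":-0.29,"dy":-0.274,"dz":0.04,"roll":80},
    {"fingers":-0.2,"dx":-0.29,"dy":-0.274,"dz":0.04,"roll":80},
    {"fingers":-0.2,"dx":-0.29,"dy":-0.274,"dz":0.04,"roll":80},
    {"fingers":-0.2,"dx":-0.29,"dy":-0.274,"dz":0.04,"roll":80},
    {"fingers":-0.2,"dx":-0.29,"dy":-0.274,"dz":0.04,"roll":80},
    {"fingers":-0.2,"dx":-0.29,"dy":-0.274,"dz":0.04,"roll":80},
    {"fingers":-0.2,"dx":-0.29,"dy":-0.274,"dz":0.04,"roll":80},
    {"fingers":-0.2,"dx":-0.29,"dy":-0.274,"dz":0.04,"roll":80},
  ],
  squeeze=50,
)

```text
time: 1.1
tool_pos: [0.3847, 0.3095, 0.1548]
tcp_rot: [2.325, 2.113, -0.002]
wrist_force: [-0.6, 1.0, -0.2]
width: 0.596
grip_force: 0.0
```

```bash
python3 go.py .565 .0134 .1 -85 x
```

```text
t 1.1 pos [0.3847 0.3095 0.1548] phi -5.47 tilt [-0.001 -0.001 -1.   ] q [ 0.63 -0.05  2.03 -0.    1.17  0.72]
dx -0.2775 dy 0.2077 dz 0.0550 roll 79.5
```

step_arm(
  commands=[
    {"fingers":-0.2,"dx":-0.278,"dy":0.208,"dz":0.055,"roll":79.5},
    {"fingers":-0.2,"dx":-0.278,"dy":0.208,"dz":0.055,"roll":79.5},
    {"fingers":-0.2,"dx":-0.278,"dy":0.208,"dz":0.055,"roll":79.5},
    {"fingers":-0.2,"dx":-0.278,"dy":0.208,"dz":0.055,"roll":79.5},
    {"fingers":-0.2,"dx":-0.278,"dy":0.208,"dz":0.055,"roll":79.5},
    {"fingers":-0.2,"dx":-0.278,"dy":0.208,"dz":0.055,"roll":79.5},
    {"fingers":-0.2,"dx":-0.278,"dy":0.208,"dz":0.055,"roll":79.5},
    {"fingers":-0.2,"dx":-0.278,"dy":0.208,"dz":0.055,"roll":79.5},
  ],
)

```text
time: 2.1
tool_pos: [0.5665, 0.0157, 0.0997]
tcp_rot: [-3.138, -0.141, 0.003]
wrist_force: [-0.6, 0.9, 0.4]
width: 0.602
grip_force: 0.0
```

```bash
python3 go.py .565 .0134 .03 -85 x; python3 - <<'E'
from h import *
for n,(a,b,c,d) in(("top",(130,260,260,380)),("side",(120,260,220,400))):
    im,dd=read_camera(n);np.save(n+"1_d.npy",dd);cv2.imwrite(f"pics/{n}1.png",im)
    w=cv2.convertScaleAbs(im[a:b,c:d],alpha=1.7);globals()[n]=cv2.resize(w,(400,400*(b-a)//(d-c)),interpolation=cv2.INTER_CUBIC)
h=max(top.shape[0],side.shape[0]);P=lambda a:np.vstack([a,np.zeros((h-len(a),400,3),np.uint8)])
cv2.imwrite("pics/near1.png",np.hstack([P(top),P(side)]))
E
```

```text
t 2.1 pos [0.5665 0.0157 0.0997] phi -84.85 tilt [-0.002 -0.    -1.   ] q [-0.02  0.14  1.94  0.    1.07  1.46]
dx -0.0016 dy 0.0022 dz 0.0697 roll 0.2
```

View pics/near1.png

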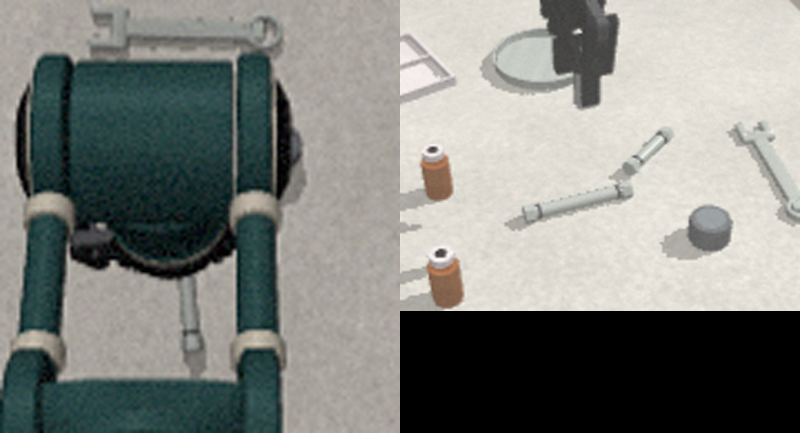

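The near picture shows the arm hiding the long column in the top view. In the side view the fingers are clear above it, with the tip at about (585,100). I lower now.

step_arm(
  commands=[
    {"fingers":-0.2,"dx":-0.001,"dy":0.002,"dz":0.05},
    {"fingers":-0.2,"dx":-0.001,"dy":0.002,"dz":0.07},
    {"fingers":-0.2,"dx":-0.001,"dy":0.002,"dz":0.07},
  ],
)

```text
invalid input
```

```bash
python3 go.py .565 .0134 .004 -85 x; python3 - <<'E'
from h import *
im,dd=read_camera("side")
print(np.round(proj("side",[read_state()["tool_pos"],[.565,.0134,.008]]),1))
cv2.imwrite("pics/near2.png",cv2.resize(cv2.convertScaleAbs(im[140:240,240:380],alpha=1.7),None,fx=5,fy=5,interpolation=cv2.INTER_CUBIC))
E
```

```text
t 2.2 pos [0.5664 0.0163 0.0999] phi -84.6 tilt [-0.001 -0.    -1.   ] q [-0.02  0.14  1.94 -0.    1.07  1.46]
dx -0.0016 dy 0.0028 dz 0.0959 roll 0.4
[[299.8 174.6]
 [300.4 209.3]]
```

View pics/near2.png

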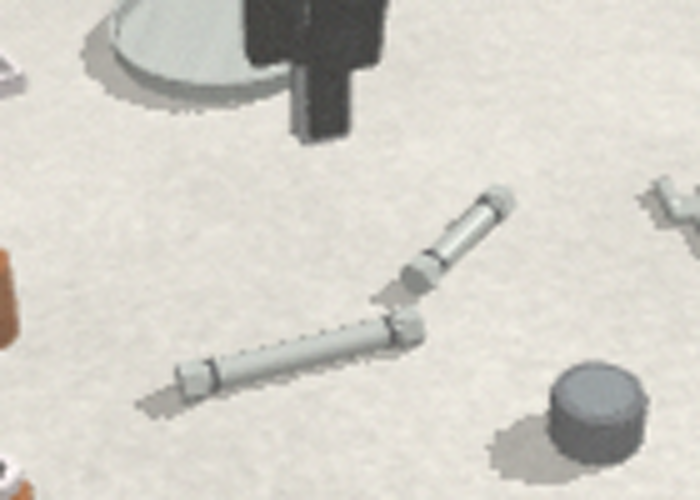

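The move was refused because a row lacked roll, so the picture only shows the fingers still above; their tip is at about (325,138) in the crop. I repeat it with all keys.

step_arm(
  commands=[
    {"fingers":-0.2,"dx":-0.001,"dy":0.002,"dz":0.05,"roll":0.2},
    {"fingers":-0.2,"dx":-0.001,"dy":0.002,"dz":0.075,"roll":0.2},
    {"fingers":-0.2,"dx":-0.001,"dy":0.002,"dz":0.09,"roll":0.2},
    {"fingers":-0.2,"dx":-0.001,"dy":0.002,"dz":0.096,"roll":0.2},
    {"fingers":-0.2,"dx":-0.001,"dy":0.002,"dz":0.096,"roll":0.2},
  ],
)

```text
time: 2.88
tool_pos: [0.5666, 0.0146, 0.005]
tcp_rot: [3.138, 0.145, 0.001]
wrist_force: [0.3, 0.2, 0.1]
width: 0.598
grip_force: 0.0
```

```bash
python3 go.py .565 .0134 .003 -85 x
```

```text
t 2.88 pos [0.5666 0.0146 0.005 ] phi -84.73 tilt [ 0.001  0.    -1.   ] q [-0.02  0.25  2.   -0.    0.89  1.46]
dx -0.0017 dy 0.0011 dz 0.0020 roll 0.3
```

step_arm(
  commands=[
    {"fingers":-0.2,"dx":-0.002,"dy":0.001,"dz":0.001,"roll":0},
    {"fingers":0.8,"dx":-0.002,"dy":0.001,"dz":0.001,"roll":0},
    {"fingers":1,"dx":-0.002,"dy":0.001,"dz":0.001,"roll":0},
    {"fingers":1,"dx":-0.002,"dy":0.001,"dz":0.001,"roll":0},
    {"fingers":1,"dx":-0.002,"dy":0.001,"dz":0.001,"roll":0},
    {"fingers":1,"dx":-0.002,"dy":0.001,"dz":0.001,"roll":0},
  ],
)

```text
time: 3.62
tool_pos: [0.5642, 0.0134, 0.0036]
tcp_rot: [-3.138, -0.144, 0.0]
wrist_force: [0.1, -0.4, 0.9]
width: 0.001
grip_force: 0.0
```

```bash
python3 - <<'E'
from h import *
im,dd=read_camera("side")
cv2.imwrite("pics/near3.png",cv2.resize(cv2.convertScaleAbs(im[140:240,240:380],alpha=1.7),None,fx=5,fy=5,interpolation=cv2.INTER_CUBIC))
E
```

```text
(no output)
```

View pics/near3.png

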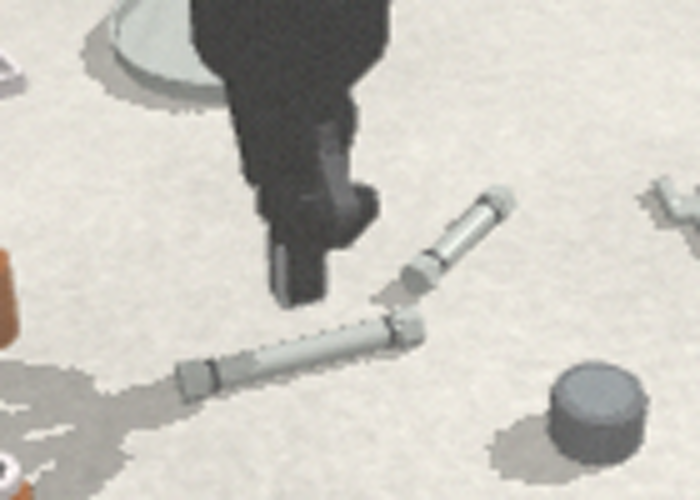

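The picture shows the shut fingertip at (300,303), above or behind the tube rather than around it. I use depth to find which.

```bash
python3 - <<'E'
from h import *
im,d=read_camera("side");P=cloud("side",d);g=cv2.cvtColor(im,cv2.COLOR_BGR2GRAY)
print(read_state()["tool_pos"],proj("side",[read_state()["tool_pos"]]),rays("side",[[300,200]])[0],rays("top",[[300,200]])[0])
for v in range(190,214,2): print(v,[(g[v,u],*np.round(P[v,u],3)) for u in(297,301,304)])
from fit import *
print(axis("side",d,(.563,.01)))
E
```

```text
[0.564186   0.01336668 0.00354133] [[300.05756653 210.89707865]] [ 0.42430991 -0.57371579  0.55249928] [ 0.388689   -0.01346116  1.227758  ]
190 [(np.uint8(52), np.float64(0.552), np.float64(-0.015), np.float64(0.088)), (np.uint8(42), np.float64(0.558), np.float64(-0.025), np.float64(0.094)), (np.uint8(48), np.float64(0.565), np.float64(-0.02), np.float64(0.088))]
192 [(np.uint8(56), np.float64(0.557), np.float64(0.006), np.float64(0.065)), (np.uint8(45), np.float64(0.564), np.float64(-0.001), np.float64(0.068)), (np.uint8(58), np.float64(0.57), np.float64(-0.0), np.float64(0.067))]
194 [(np.uint8(57), np.float64(0.557), np.float64(0.005), np.float64(0.06)), (np.uint8(44), np.float64(0.564), np.float64(-0.001), np.float64(0.064)), (np.uint8(55), np.float64(0.57), np.float64(-0.001), np.float64(0.062))]
196 [(np.uint8(58), np.float64(0.557), np.float64(0.005), np.float64(0.055)), (np.uint8(43), np.float64(0.563), np.float64(-0.003), np.float64(0.06)), (np.uint8(54), np.float64(0.57), np.float64(-0.001), np.float64(0.057))]
198 [(np.uint8(54), np.float64(0.556), np.float64(0.005), np.f
[... 1176 characters left out ...]
), np.float64(0.009), np.float64(0.016)), (np.uint8(120), np.float64(0.572), np.float64(0.008), np.float64(0.015))]
210 [(np.uint8(121), np.float64(0.556), np.float64(0.006), np.float64(0.014)), (np.uint8(113), np.float64(0.564), np.float64(0.005), np.float64(0.014)), (np.uint8(103), np.float64(0.571), np.float64(0.004), np.float64(0.013))]
212 [(np.uint8(98), np.float64(0.555), np.float64(0.002), np.float64(0.013)), (np.uint8(84), np.float64(0.564), np.float64(0.002), np.float64(0.01)), (np.uint8(83), np.float64(0.571), np.float64(0.004), np.float64(0.007))]
(array([0.564466  , 0.01219733]), (114.04244232177734, 22.732131958007812), np.float32(5.163528), array([299.54140127, 210.20063694]))
```

Depth puts the shut fingertip at z of about 0.045 while the reported TCP is at 0.0035. The fingers end some 40 mm short of the reported TCP, and x and y agree. I'll go by what the cameras show, open, lower in part and measure the tip again.

step_arm(
  commands=[
    {"fingers":-0.1,"dx":0,"dy":0,"dz":0,"roll":0},
    {"fingers":-0.1,"dx":0,"dy":0,"dz":0,"roll":0},
    {"fingers":-0.1,"dx":0,"dy":0,"dz":0,"roll":0},
    {"fingers":-0.1,"dx":0,"dy":0,"dz":0.01,"roll":0},
    {"fingers":-0.1,"dx":0,"dy":0,"dz":0.02,"roll":0},
    {"fingers":-0.1,"dx":0,"dy":0,"dz":0.02,"roll":0},
  ],
)

```text
time: 4.47
tool_pos: [0.5626, 0.0134, -0.0181]
tcp_rot: [-3.138, -0.144, 0.005]
wrist_force: [0.7, 0.1, -0.3]
width: 0.552
grip_force: 0.0
```

```bash
cat >tip.py <<'E'
from h import *
import sys
# lowest gripper points seen by the side camera, near the tool xy
def tips(r=.07):
    im,d=read_camera("side");P=cloud("side",d);g=im.max(2).astype(int);p=read_state()["tool_pos"]
    m=((d>0)&(g<85)&(np.hypot(P[...,0]-p[0],P[...,1]-p[1])<r)&(P[...,2]>p[2]+.003)&(P[...,2]>.006)).astype(np.uint8)
    k,l,st,c=cv2.connectedComponentsWithStats(m);i=1+np.argmax(st[1:,4]);m=l==i;q=P[m]
    o=q[np.argsort(q[:,2])][:12];print("tcp",np.round(p,4),"lowest tip pts z",np.round(o[:,2],3),"xy",np.round(o[:,:2].mean(0),3),"dz",round(np.median(o[:4,2])-p[2],4))
    return im
if __name__=="__main__":
    im=tips()
    if len(sys.argv)>1:
        u,v=np.round(proj("side",[read_state()["tool_pos"]])[0]).astype(int);u=max(u,70);v=max(50,min(v,350))
        cv2.imwrite(sys.argv[1],cv2.resize(cv2.convertScaleAbs(im[v-50:v+50,u-70:u+70],alpha=1.7),None,fx=4,fy=4,interpolation=cv2.INTER_CUBIC))
E
python3 tip.py pics/near4.png
```

```text
tcp [ 0.5632  0.0134 -0.0175] lowest tip pts z [0.213 0.214 0.214 0.214 0.214 0.214 0.214 0.214 0.214 0.215 0.215 0.215] xy [ 0.544 -0.011] dz 0.2314
```

View pics/near4.png

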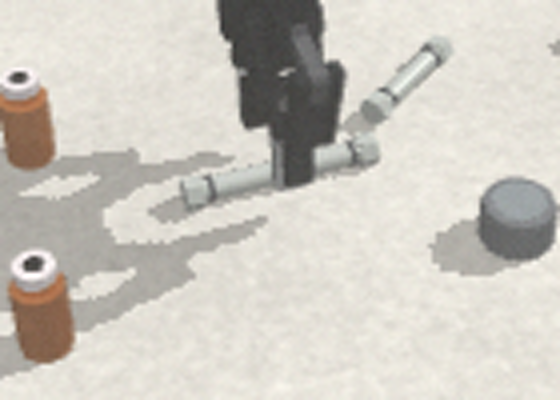

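The near finger now stands in front of the tube, with its tip at (295,185) in the crop, and there is no contact at a reading of -0.018. I measure its height.

```bash
cat >tip.py <<'E'
from h import *
import sys
# height of the near finger's tip: walk down dark pixels along the near finger's column in the side view
def tips(off=.0):
    im,d=read_camera("side");P=cloud("side",d);g=im.max(2).astype(int);s=read_state();p=s["tool_pos"]
    near=np.array(p)+[0,-.5*.085*s["width"]-.0145,0]
    for du in(-2,0,2):
        for z0 in np.arange(.09,-.01,-.003):
            u,v=np.round(proj("side",[[near[0],near[1],z0]])[0]).astype(int);u+=du
            if g[v,u]>85: break
            last=(u,v,z0)
        print(last[:2],"tip z (by ray at near face)",round(last[2],3),"depth pt",np.round(P[last[1],last[0]],3))
    print("tcp",np.round(p,4),"f",np.round(s["wrist_force"],1));return im
if __name__=="__main__": tips()
E
python3 tip.py
```

```text
(np.int64(302), np.int64(214)) tip z (by ray at near face) 0.027 depth pt [ 0.559 -0.024  0.029]
(np.int64(304), np.int64(213)) tip z (by ray at near face) 0.03 depth pt [ 0.563 -0.024  0.031]
(np.int64(306), np.int64(213)) tip z (by ray at near face) 0.03 depth pt [ 0.568 -0.024  0.029]
tcp [ 0.5638  0.0134 -0.017 ] f [ 0.4 -0.2  0.1]
```

step_arm(
  commands=[
    {"fingers":-0.1,"dx":0,"dy":0,"dz":0.01,"roll":0},
    {"fingers":-0.1,"dx":0,"dy":0,"dz":0.018,"roll":0},
    {"fingers":0.3,"dx":0,"dy":0,"dz":0.018,"roll":0},
    {"fingers":0.5,"dx":0,"dy":0,"dz":0.018,"roll":0},
  ],
)

```text
time: 5.08
tool_pos: [0.5641, 0.0134, -0.0346]
tcp_rot: [-3.138, -0.144, 0.0]
wrist_force: [0.2, -0.3, 1.2]
width: 0.247
grip_force: 0.0
```

```bash
python3 tip.py
```

```text
(np.int64(301), np.int64(217)) tip z (by ray at near face) 0.009 depth pt [ 0.56  -0.011  0.008]
(np.int64(303), np.int64(216)) tip z (by ray at near face) 0.012 depth pt [ 0.564 -0.012  0.011]
(np.int64(305), np.int64(216)) tip z (by ray at near face) 0.012 depth pt [ 0.57  -0.006  0.004]
tcp [ 0.5644  0.0134 -0.0343] f [ 0.3  0.  -1.3]
```

step_arm(
  commands=[
    {"fingers":0.5,"dx":0,"dy":0,"dz":0.005,"roll":0},
    {"fingers":1,"dx":0,"dy":0,"dz":0.005,"roll":0},
    {"fingers":1,"dx":0,"dy":0,"dz":0.005,"roll":0},
    {"fingers":1,"dx":0,"dy":0,"dz":0.005,"roll":0},
  ],
)

```text
time: 5.62
tool_pos: [0.567, 0.0133, -0.0353]
tcp_rot: [3.138, 0.144, 0.007]
wrist_force: [-4.3, 0.1, 20.6]
width: 0.122
grip_force: 53.7
```

```bash
python3 tip.py
```

```text
(np.int64(302), np.int64(215)) tip z (by ray at near face) 0.009 depth pt [ 0.564 -0.006  0.009]
(np.int64(304), np.int64(215)) tip z (by ray at near face) 0.009 depth pt [0.57  0.001 0.001]
(np.int64(306), np.int64(214)) tip z (by ray at near face) 0.012 depth pt [ 0.572 -0.006  0.01 ]
tcp [ 0.567   0.0133 -0.0353] f [-6.7 -0.7 20.8]
```

The grip closes to only 10 mm with a 20 N push upward, and the tip is seen at 9 to 12 mm. The fingers pinch the tube above its axis, so I open and go lower.

step_arm(
  commands=[
    {"fingers":0.4,"dx":0,"dy":0,"dz":0,"roll":0},
    {"fingers":0.4,"dx":0,"dy":0,"dz":0,"roll":0},
    {"fingers":0.4,"dx":0,"dy":0,"dz":0.003,"roll":0},
    {"fingers":0.4,"dx":0,"dy":0,"dz":0.004,"roll":0},
  ],
)

```text
time: 6.18
tool_pos: [0.568, 0.0129, -0.036]
tcp_rot: [3.137, 0.144, 0.008]
wrist_force: [-15.6, -2.5, 48.7]
width: 0.301
grip_force: 24.1
```

```bash
python3 tip.py
```

```text
(np.int64(303), np.int64(218)) tip z (by ray at near face) 0.006 depth pt [ 0.565 -0.01   0.003]
(np.int64(305), np.int64(217)) tip z (by ray at near face) 0.009 depth pt [ 0.568 -0.013  0.008]
(np.int64(307), np.int64(217)) tip z (by ray at near face) 0.009 depth pt [ 0.574 -0.009  0.003]
tcp [ 0.568   0.0129 -0.036 ] f [-12.6  -1.5  41.9]
```

Pressing force with the fingers open means the tips are on the bench at a reading of -0.036, so the first grip was sound. I raise to about 2 mm clear and close again.

step_arm(
  commands=[
    {"fingers":0.4,"dx":0,"dy":0,"dz":-0.011,"roll":0},
    {"fingers":0.4,"dx":0,"dy":0,"dz":-0.011,"roll":0},
    {"fingers":0.4,"dx":0,"dy":0,"dz":-0.011,"roll":0},
  ],
)

```text
time: 6.6
tool_pos: [0.5636, 0.0134, -0.0331]
tcp_rot: [-3.138, -0.144, 0.001]
wrist_force: [0.3, 0.5, -0.4]
width: 0.297
grip_force: 0.0
```

```bash
python3 go.py .565 .0134 -.0335 -85 x;python3 - <<'E'
from fit import *
im,d=read_camera("side");print(axis("side",d,(.563,.01)))
cv2.imwrite("pics/near5.png",cv2.resize(cv2.convertScaleAbs(im[140:240,240:380],alpha=1.7),None,fx=4,fy=4,interpolation=cv2.INTER_CUBIC))
E
```

```text
t 6.6 pos [ 0.5636  0.0134 -0.0331] phi -84.76 tilt [-0.001 -0.    -1.   ] q [-0.02  0.3   2.02  0.    0.81  1.46]
dx 0.0014 dy 0.0001 dz 0.0004 roll 0.2
(array([0.58142914, 0.05971323]), (168.47059631347656, 104.78555297851562), np.float32(81.2766), array([299.14267677, 201.80555556]))
```

View pics/near5.png

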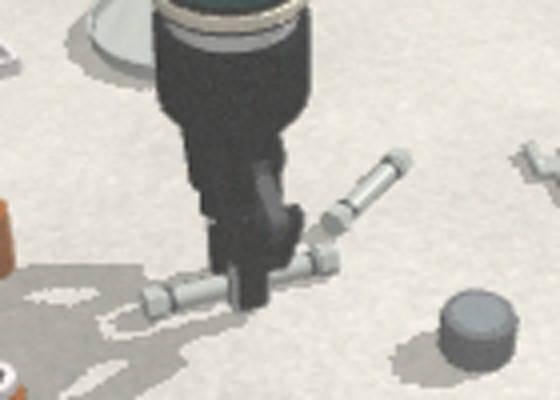

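The picture shows the near finger across the tube's middle, with its tip at (250,308) and the column ends at (157,300) and (323,262). It is clear of the bench, so I close and lift.

step_arm(
  commands=[
    {"fingers":1,"dx":0.001,"dy":0,"dz":0,"roll":0},
    {"fingers":1,"dx":0.001,"dy":0,"dz":0,"roll":0},
    {"fingers":1,"dx":0.001,"dy":0,"dz":0,"roll":0},
    {"fingers":1,"dx":0.001,"dy":0,"dz":-0.05,"roll":0},
    {"fingers":1,"dx":0.001,"dy":0,"dz":-0.1,"roll":0},
    {"fingers":1,"dx":0.001,"dy":0,"dz":-0.1,"roll":0},
    {"fingers":1,"dx":0.001,"dy":0,"dz":-0.1,"roll":0},
  ],
)

```text
time: 7.52
tool_pos: [0.5646, 0.0135, 0.0671]
tcp_rot: [-3.138, -0.144, 0.001]
wrist_force: [-0.1, -0.6, -2.2]
width: 0.128
grip_force: 48.9
```

```bash
python3 go.py .4146 -.2819 .06 -65.5 x;python3 - <<'E'
from fit import *
im,d=read_camera("side")
cv2.imwrite("pics/near6.png",cv2.resize(cv2.convertScaleAbs(im[100:220,240:380],alpha=1.7),None,fx=4,fy=4,interpolation=cv2.INTER_CUBIC))
E
```

```text
t 7.53 pos [0.5646 0.0135 0.0671] phi -84.76 tilt [-0.001 -0.    -1.   ] q [-0.02  0.17  1.97 -0.    1.    1.46]
dx -0.1764 dy 0.2804 dz 0.0072 roll -19.3
```

View pics/near6.png

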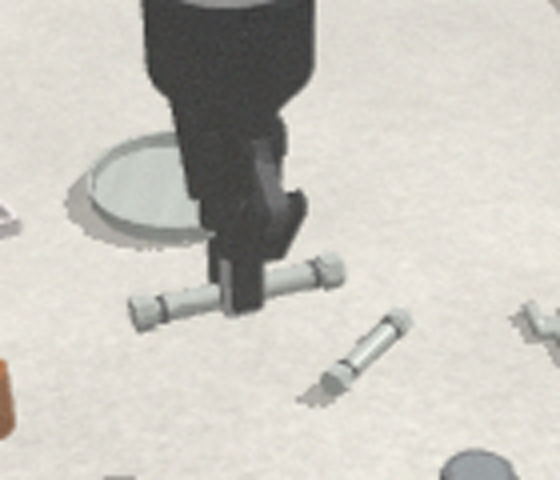

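The column is held level: its ends are at (147,313) and (330,268), and the fingers are at x of about 242, near its middle. I carry it over the far lane.

```bash
python3 go.py .4395 -.3365 .06 -65.5 x
```

```text
t 7.58 pos [0.5637 0.0135 0.066 ] phi -84.76 tilt [-0.003 -0.    -1.   ] q [-0.02  0.17  1.97 -0.    1.    1.46]
dx -0.1556 dy 0.3372 dz 0.0064 roll -19.3
```

step_arm(
  commands=[
    {"fingers":1,"dx":-0.155,"dy":0.337,"dz":0,"roll":-19.3},
    {"fingers":1,"dx":-0.155,"dy":0.337,"dz":0,"roll":-19.3},
    {"fingers":1,"dx":-0.155,"dy":0.337,"dz":0,"roll":-19.3},
    {"fingers":1,"dx":-0.155,"dy":0.337,"dz":0,"roll":-19.3},
    {"fingers":1,"dx":-0.155,"dy":0.337,"dz":0,"roll":-19.3},
    {"fingers":1,"dx":-0.155,"dy":0.337,"dz":0,"roll":-19.3},
    {"fingers":1,"dx":-0.155,"dy":0.337,"dz":0,"roll":-19.3},
    {"fingers":1,"dx":-0.155,"dy":0.337,"dz":0,"roll":-19.3},
  ],
)

```text
time: 8.57
tool_pos: [0.4402, -0.3353, 0.0655]
tcp_rot: [-3.067, -0.665, 0.003]
wrist_force: [0.8, -0.5, -2.0]
width: 0.124
grip_force: 49.2
```

```bash
python3 go.py .4395 -.3365 .01 -65.5 x
```

```text
t 8.57 pos [ 0.4402 -0.3353  0.0655] phi -65.55 tilt [-0.001 -0.004 -1.   ] q [-0.7   0.16  1.99  0.    1.    0.45]
dx -0.0010 dy 0.0011 dz 0.0555 roll -0.0
```

step_arm(
  commands=[
    {"fingers":1,"dx":-0.001,"dy":0.001,"dz":0.03,"roll":0},
    {"fingers":1,"dx":-0.001,"dy":0.001,"dz":0.055,"roll":0},
    {"fingers":1,"dx":-0.001,"dy":0.001,"dz":0.055,"roll":0},
    {"fingers":1,"dx":-0.001,"dy":0.001,"dz":0.055,"roll":0},
  ],
)

```text
time: 9.07
tool_pos: [0.4418, -0.3367, 0.0128]
tcp_rot: [-3.069, -0.67, 0.0]
wrist_force: [0.1, 0.4, -0.4]
width: 0.127
grip_force: 49.2
```

```bash
python3 go.py .4395 -.3365 -.0105 -65.5 x; python3 - <<'E'
from h import *
im,d=read_camera("side")
im2,d=read_camera("top")
f=lambda a:cv2.resize(cv2.convertScaleAbs(a,alpha=1.7),(400,400),interpolation=cv2.INTER_CUBIC)
cv2.imwrite("pics/near7.png",np.hstack([f(im[290:400,210:320]),f(im2[210:310,390:490])]))
E
```

```text
t 9.07 pos [ 0.4418 -0.3367  0.0128] phi -65.36 tilt [ 0. -0. -1.] q [-0.7   0.22  2.02  0.    0.9   0.44]
dx -0.0020 dy -0.0011 dz 0.0233 roll 0.1
```

View pics/near7.png

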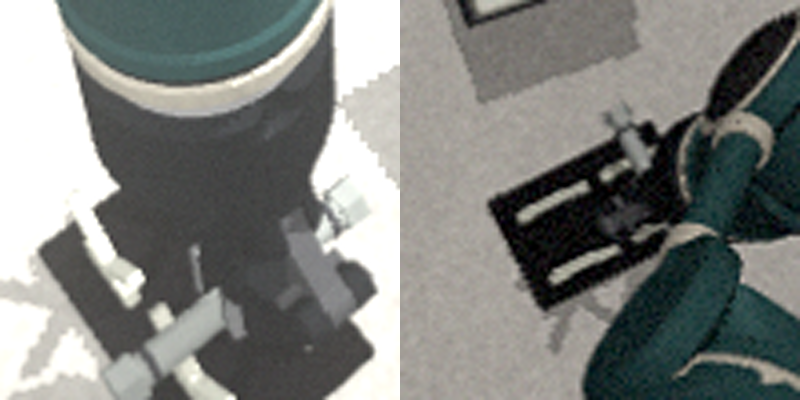

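The left crop shows the column lying over the far lane's ribs, with its ends at (125,375) and (345,205). The right crop shows its far nut at (620,120), past the rib. I lower it into the notches.

step_arm(
  commands=[
    {"fingers":1,"dx":-0.002,"dy":-0.001,"dz":0.008,"roll":0},
    {"fingers":1,"dx":-0.002,"dy":-0.001,"dz":0.015,"roll":0},
    {"fingers":1,"dx":-0.002,"dy":-0.001,"dz":0.021,"roll":0},
    {"fingers":1,"dx":-0.002,"dy":-0.001,"dz":0.021,"roll":0},
    {"fingers":1,"dx":-0.002,"dy":-0.001,"dz":0.021,"roll":0},
  ],
)

```text
time: 9.8
tool_pos: [0.4388, -0.3375, -0.0085]
tcp_rot: [-3.07, -0.668, 0.0]
wrist_force: [-0.2, -0.3, -1.6]
width: 0.126
grip_force: 49.2
```

```bash
python3 go.py .4395 -.3365 -.0115 -65.5 x
```

```text
t 9.8 pos [ 0.4388 -0.3375 -0.0085] phi -65.46 tilt [-0. -0. -1.] q [-0.7   0.25  2.04  0.    0.85  0.44]
dx 0.0010 dy -0.0007 dz 0.0030 roll 0.0
```

Centred, with no contact yet. I lower the last few mm, then open a little and check.

step_arm(
  commands=[
    {"fingers":1,"dx":0.001,"dy":-0.001,"dz":0.003,"roll":0},
    {"fingers":1,"dx":0.001,"dy":-0.001,"dz":0.004,"roll":0},
    {"fingers":1,"dx":0.001,"dy":-0.001,"dz":0.004,"roll":0},
  ],
)

```text
time: 10.18
tool_pos: [0.4408, -0.3377, -0.0112]
tcp_rot: [3.067, 0.667, 0.003]
wrist_force: [0.5, -4.2, 3.9]
width: 0.123
grip_force: 49.8
```

step_arm(
  commands=[
    {"fingers":0.6,"dx":0.001,"dy":-0.001,"dz":0.003,"roll":0},
    {"fingers":0.35,"dx":0.001,"dy":-0.001,"dz":0.003,"roll":0},
    {"fingers":0.35,"dx":0.001,"dy":-0.001,"dz":0.003,"roll":0},
    {"fingers":0.35,"dx":0.001,"dy":-0.001,"dz":-0.03,"roll":0},
    {"fingers":0.35,"dx":0.001,"dy":-0.001,"dz":-0.07,"roll":0},
    {"fingers":0.35,"dx":0.001,"dy":-0.001,"dz":-0.08,"roll":0},
    {"fingers":0.2,"dx":0.001,"dy":-0.001,"dz":-0.08,"roll":0},
  ],
)

```text
time: 11.05
tool_pos: [0.44, -0.3347, 0.0677]
tcp_rot: [3.07, 0.668, 0.001]
wrist_force: [-0.2, -0.1, -0.8]
width: 0.4
grip_force: 0.0
```

```bash
python3 go.py .6566 .071 .04 -50.5 x
```

```text
t 11.05 pos [ 0.44   -0.3347  0.0677] phi -65.45 tilt [ 0.  0. -1.] q [-0.7   0.15  1.99  0.    1.    0.45]
dx 0.3656 dy -0.2791 dz 0.0277 roll -15.0
```

step_arm(
  commands=[
    {"fingers":0.1,"dx":0.366,"dy":-0.279,"dz":0,"roll":-15},
    {"fingers":0.1,"dx":0.366,"dy":-0.279,"dz":0,"roll":-15},
    {"fingers":0.1,"dx":0.366,"dy":-0.279,"dz":0,"roll":-15},
    {"fingers":0.1,"dx":0.366,"dy":-0.279,"dz":0,"roll":-15},
    {"fingers":0.1,"dx":0.366,"dy":-0.279,"dz":0,"roll":-15},
    {"fingers":0.1,"dx":0.366,"dy":-0.279,"dz":0,"roll":-15},
    {"fingers":0.1,"dx":0.366,"dy":-0.279,"dz":0,"roll":-15},
    {"fingers":0.1,"dx":0.366,"dy":-0.279,"dz":0,"roll":-15},
  ],
)

```text
time: 12.05
tool_pos: [0.6564, 0.0743, 0.0649]
tcp_rot: [-2.953, -1.067, 0.005]
wrist_force: [0.8, -0.9, 0.9]
width: 0.448
grip_force: 0.0
```

```bash
cat >chk.py <<'E'
from fit import *
n="side";im,d=read_camera(n);cv2.imwrite("pics/s_now.png",im);P=cloud(n,d)
print("side guard",axis(n,d,(.656,.07),r=.05)[:3])
E
python3 chk.py; python3 - <<'E'
from fit import *
d=read_camera("top")[1]; im,_=read_camera("top")
m,P=comp("top",d,(.4395,-.3365),.024,.07);v,u=np.nonzero(m);p=np.float32(onplane("top",np.c_[u,v],.029)[:,:2]*1000);print(cv2.minAreaRect(p),P[m][:,2].mean())
f=lambda a:cv2.resize(cv2.convertScaleAbs(a,alpha=1.7),(400,400),interpolation=cv2.INTER_CUBIC)
s=cv2.imread("pics/s_now.png");cv2.imwrite("pics/near8.png",np.hstack([f(s[290:400,210:320]),f(im[210:310,390:490])]))
E
python3 go.py .6566 .071 -.0335 -50.5 x
```

```text
side guard (array([0.65681305, 0.07078781]), (88.29460906982422, 17.344322204589844), np.float32(39.75464))
((441.4239807128906, -337.79180908203125), (109.30921936035156, 49.49981689453125), 26.283658981323242) 0.03426964247843113
t 12.2 pos [0.6555 0.0714 0.0653] phi -50.35 tilt [-0.003 -0.002 -1.   ] q [ 0.07  0.34  1.76 -0.    1.05  0.95]
dx 0.0009 dy 0.0012 dz 0.0988 roll 0.2
```

View pics/near8.png

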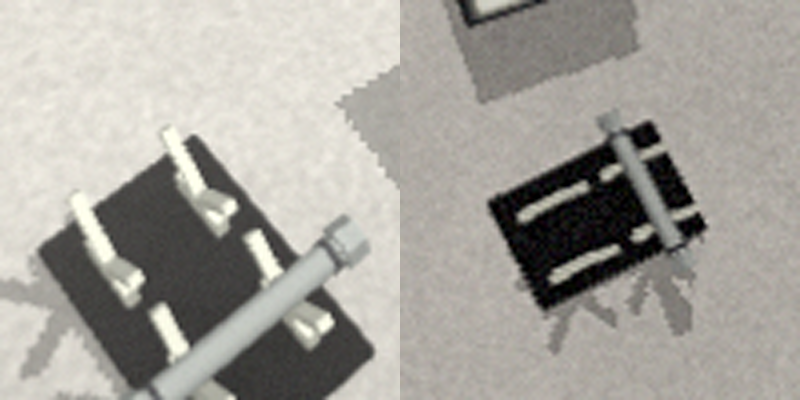

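The long column lies in the far pair of notches on both ribs. Its ends are at (610,120) and (685,260) in the right crop, and it is about 1 mm off centre lengthwise. Now the guard column.

step_arm(
  commands=[
    {"fingers":0.1,"dx":0.001,"dy":0.001,"dz":0.05,"roll":0.2},
    {"fingers":0.1,"dx":0.001,"dy":0.001,"dz":0.085,"roll":0.2},
    {"fingers":0.1,"dx":0.001,"dy":0.001,"dz":0.093,"roll":0.2},
    {"fingers":0.1,"dx":0.001,"dy":0.001,"dz":0.097,"roll":0.2},
    {"fingers":0.1,"dx":0.001,"dy":0.001,"dz":0.097,"roll":0.2},
  ],
)

```text
time: 12.82
tool_pos: [0.6595, 0.0703, -0.028]
tcp_rot: [2.958, 1.056, 0.003]
wrist_force: [0.7, 0.7, -0.4]
width: 0.448
grip_force: 0.0
```

```bash
python3 go.py .6566 .071 -.0335 -50.5 x
```

```text
t 12.82 pos [ 0.6595  0.0703 -0.028 ] phi -50.7 tilt [ 0.002  0.001 -1.   ] q [ 0.07  0.45  1.8  -0.    0.89  0.95]
dx -0.0018 dy -0.0024 dz 0.0055 roll -0.2
```

step_arm(
  commands=[
    {"fingers":0.1,"dx":-0.0015,"dy":-0.002,"dz":0.002,"roll":0},
    {"fingers":0.1,"dx":-0.0015,"dy":-0.002,"dz":0.002,"roll":0},
    {"fingers":0.1,"dx":-0.0015,"dy":-0.002,"dz":0.002,"roll":0},
  ],
)

```text
time: 13.2
tool_pos: [0.6562, 0.0715, -0.0309]
tcp_rot: [2.958, 1.058, 0.001]
wrist_force: [-0.5, 0.2, 0.2]
width: 0.453
grip_force: 0.0
```

```bash
python3 go.py .6566 .071 -.0335 -50.5 x
```

```text
t 13.2 pos [ 0.6562  0.0715 -0.0309] phi -50.64 tilt [ 0.001  0.    -1.   ] q [ 0.07  0.45  1.81 -0.    0.88  0.95]
dx -0.0000 dy 0.0007 dz 0.0026 roll -0.1
```

step_arm(
  commands=[
    {"fingers":0.1,"dx":0,"dy":0.001,"dz":0.002,"roll":0},
    {"fingers":1,"dx":0,"dy":0.001,"dz":0.002,"roll":0},
    {"fingers":1,"dx":0,"dy":0.001,"dz":0.002,"roll":0},
    {"fingers":1,"dx":0,"dy":0.001,"dz":0.002,"roll":0},
    {"fingers":1,"dx":0,"dy":0.001,"dz":0.002,"roll":0},
  ],
)

```text
time: 13.82
tool_pos: [0.6566, 0.0706, -0.0334]
tcp_rot: [2.958, 1.057, 0.0]
wrist_force: [0.4, 0.2, -0.6]
width: 0.125
grip_force: 48.8
```

```bash
python3 go.py .6566 .071 .065 -50.5 x
```

```text
t 13.82 pos [ 0.6566  0.0706 -0.0334] phi -50.66 tilt [ 0.  0. -1.] q [0.07 0.45 1.81 0.   0.88 0.95]
dx 0.0002 dy -0.0003 dz -0.0984 roll -0.2
```

step_arm(
  commands=[
    {"fingers":1,"dx":0,"dy":0,"dz":-0.05,"roll":0},
    {"fingers":1,"dx":0,"dy":0,"dz":-0.1,"roll":0},
    {"fingers":1,"dx":0,"dy":0,"dz":-0.1,"roll":0},
    {"fingers":1,"dx":0,"dy":0,"dz":-0.1,"roll":0},
  ],
)

```text
time: 14.32
tool_pos: [0.6559, 0.0706, 0.0661]
tcp_rot: [-2.958, -1.057, 0.001]
wrist_force: [-0.4, -0.7, -1.5]
width: 0.127
grip_force: 48.9
```

```bash
python3 go.py .4146 -.2819 .065 -65.5 x
```

```text
t 14.32 pos [0.6559 0.0706 0.0661] phi -50.66 tilt [-0.001 -0.    -1.   ] q [ 0.07  0.34  1.76 -0.    1.05  0.95]
dx -0.4101 dy 0.1196 dz 0.0013 roll 14.8
```

step_arm(
  commands=[
    {"fingers":1,"dx":-0.41,"dy":0.1195,"dz":0,"roll":14.8},
    {"fingers":1,"dx":-0.41,"dy":0.1195,"dz":0,"roll":14.8},
    {"fingers":1,"dx":-0.41,"dy":0.1195,"dz":0,"roll":14.8},
    {"fingers":1,"dx":-0.41,"dy":0.1195,"dz":0,"roll":14.8},
    {"fingers":1,"dx":-0.41,"dy":0.1195,"dz":0,"roll":14.8},
    {"fingers":1,"dx":-0.41,"dy":0.1195,"dz":0,"roll":14.8},
    {"fingers":1,"dx":-0.41,"dy":0.1195,"dz":0,"roll":14.8},
    {"fingers":1,"dx":-0.41,"dy":0.1195,"dz":0,"roll":14.8},
  ],
)

```text
time: 15.32
tool_pos: [0.4115, -0.283, 0.0643]
tcp_rot: [-3.069, -0.659, 0.005]
wrist_force: [0.7, -0.4, -1.6]
width: 0.127
grip_force: 49.0
```

```bash
python3 go.py .4146 -.2819 .01 -65.5 x
```

```text
t 15.32 pos [ 0.4115 -0.283   0.0643] phi -65.76 tilt [-0.003 -0.004 -1.   ] q [-0.65  0.06  2.1  -0.    0.99  0.5 ]
dx 0.0034 dy 0.0005 dz 0.0542 roll -0.3
```

step_arm(
  commands=[
    {"fingers":1,"dx":0.002,"dy":0.0005,"dz":0.03,"roll":-0.2},
    {"fingers":1,"dx":0.002,"dy":0.0005,"dz":0.052,"roll":-0.2},
    {"fingers":1,"dx":0.002,"dy":0.0005,"dz":0.052,"roll":-0.2},
    {"fingers":1,"dx":0.002,"dy":0.0005,"dz":0.052,"roll":-0.2},
    {"fingers":1,"dx":0.002,"dy":0.0005,"dz":0.052,"roll":-0.2},
    {"fingers":1,"dx":0.002,"dy":0.0005,"dz":0.052,"roll":-0.2},
  ],
)

```text
time: 16.08
tool_pos: [0.418, -0.2817, 0.0155]
tcp_rot: [3.067, 0.673, 0.002]
wrist_force: [0.3, 0.4, -0.4]
width: 0.125
grip_force: 49.0
```

```bash
python3 - <<'E'
from h import *
n="side";im,d=read_camera(n);cv2.imwrite("pics/s_now.png",im);np.save("s_now.npy",d)
P=cloud(n,d);ax=np.array([np.cos(np.radians(24.5)),np.sin(np.radians(24.5))]);ay=np.array([-ax[1],ax[0]]);c=np.array([.427,-.3092])
q=P[...,:2]-c;X=q@ax;Y=q@ay;Z=P[...,2]
m=(Z>.03)&(Z<.075)&(abs(Y-.03)<.022)&(abs(X)<.055)&(im.max(2)>70)
print("held col along X",np.percentile(X[m],[0,1,5,95,99,100]).round(4),m.sum())
for s in(-1,1):
    k=(Z>.028)&(Z<.045)&(abs(X-s*.022)<.012)&(abs(Y+.03)<.035)&(abs(Y+.03)>.012)&(im.max(2)>120);print("rib",s,np.percentile(X[k],[2,50,98]).round(4),k.sum())
m=(Z>.022)&(Z<.045)&(abs(Y+.03)<.009)&(abs(X)<.07);print("long X",np.percentile(X[m],[1,99]).round(4), np.median(Y[m]))
a=cv2.resize(cv2.convertScaleAbs(im[290:400,200:330],alpha=1.6),None,fx=6,fy=5,interpolation=cv2.INTER_CUBIC);cv2.imwrite("pics/near9.png",a)
E
python3 go.py .4146 -.2819 -.0105 -65.5 x
```

```text
held col along X [-0.0369 -0.0368 -0.0365  0.0354  0.0385  0.039 ] 330
rib -1 [-0.026  -0.0236 -0.0204] 64
rib 1 [0.0178 0.0201 0.0236] 80
long X [-0.047   0.0542] -0.033799214590137246
t 16.12 pos [ 0.4179 -0.2817  0.0154] phi -65.25 tilt [ 0.001  0.001 -1.   ] q [-0.64  0.13  2.13  0.    0.88  0.5 ]
dx -0.0031 dy -0.0012 dz 0.0259 roll 0.3
```

View pics/near9.png

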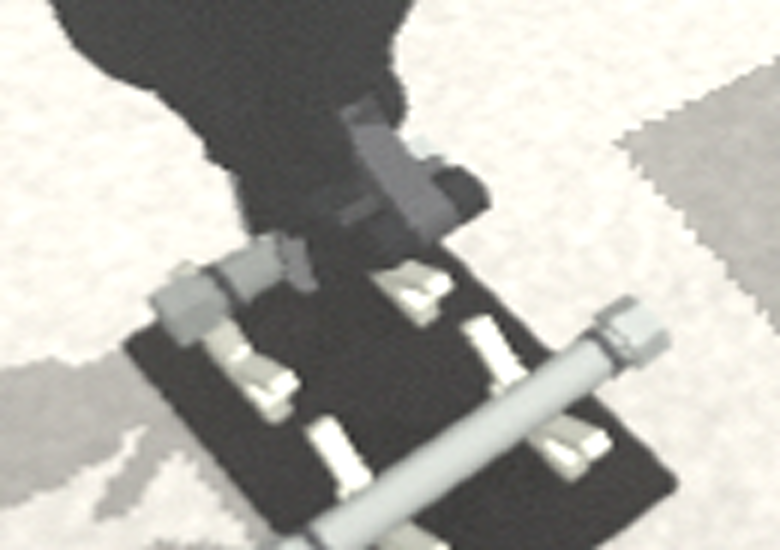

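The side view shows the guard column held over its lane, its near nut at (190,305) over the rib at (225,345). It stands about 3 mm too far along +x of the cradle, which matches the tool reading, so I correct that while lowering.

step_arm(
  commands=[
    {"fingers":1,"dx":-0.003,"dy":-0.001,"dz":0.0,"roll":0.2},
    {"fingers":1,"dx":-0.003,"dy":-0.001,"dz":0.006,"roll":0.2},
    {"fingers":1,"dx":-0.003,"dy":-0.001,"dz":0.012,"roll":0.2},
    {"fingers":1,"dx":-0.003,"dy":-0.001,"dz":0.017,"roll":0.2},
    {"fingers":1,"dx":-0.003,"dy":-0.001,"dz":0.017,"roll":0.2},
    {"fingers":1,"dx":-0.003,"dy":-0.001,"dz":0.017,"roll":0.2},
  ],
)

```text
time: 16.88
tool_pos: [0.4142, -0.2817, -0.0025]
tcp_rot: [-3.07, -0.668, 0.0]
wrist_force: [1.4, -0.6, -1.9]
width: 0.124
grip_force: 49.0
```

```bash
python3 go.py .4146 -.2819 -.0115 -65.5 x
```

```text
t 16.88 pos [ 0.4142 -0.2817 -0.0025] phi -65.46 tilt [-0. -0. -1.] q [-0.65  0.15  2.14  0.    0.84  0.5 ]
dx 0.0003 dy 0.0004 dz 0.0090 roll 0.0
```

step_arm(
  commands=[
    {"fingers":1,"dx":0,"dy":0,"dz":0.004,"roll":0},
    {"fingers":1,"dx":0,"dy":0,"dz":0.007,"roll":0},
    {"fingers":1,"dx":0,"dy":0,"dz":0.0095,"roll":0},
    {"fingers":1,"dx":0,"dy":0,"dz":0.0095,"roll":0},
    {"fingers":1,"dx":0,"dy":0,"dz":0.0095,"roll":0},
  ],
)

```text
time: 17.5
tool_pos: [0.4155, -0.2831, -0.0111]
tcp_rot: [3.067, 0.667, 0.003]
wrist_force: [1.7, -4.6, 1.3]
width: 0.125
grip_force: 49.3
```

Same height and side force as the long column had when seated. I release.

step_arm(
  commands=[
    {"fingers":0.6,"dx":0,"dy":0,"dz":0,"roll":0},
    {"fingers":0.35,"dx":0,"dy":0,"dz":0,"roll":0},
    {"fingers":0.35,"dx":0,"dy":0,"dz":0,"roll":0},
    {"fingers":0.35,"dx":0,"dy":0,"dz":-0.03,"roll":0},
    {"fingers":0.35,"dx":0,"dy":0,"dz":-0.07,"roll":0},
    {"fingers":0.35,"dx":0,"dy":0,"dz":-0.1,"roll":0},
    {"fingers":0,"dx":0,"dy":0,"dz":-0.1,"roll":0},
    {"fingers":0,"dx":0,"dy":0,"dz":-0.1,"roll":0},
  ],
)

```text
time: 18.5
tool_pos: [0.4132, -0.2809, 0.087]
tcp_rot: [-3.068, -0.667, 0.002]
wrist_force: [-1.1, 0.1, 0.3]
width: 0.501
grip_force: 0.0
```

```bash
python3 go.py .4249 -.0683 .09 -90 x; python3 - <<'E'
from h import *
n="side";im,d=read_camera(n)
P=cloud(n,d);ax=np.array([np.cos(np.radians(24.5)),np.sin(np.radians(24.5))]);ay=np.array([-ax[1],ax[0]]);c=np.array([.427,-.3092])
q=P[...,:2]-c;X=q@ax;Y=q@ay;Z=P[...,2]
for s in(-.033,.026):
    m=(Z>.024)&(Z<.045)&(abs(Y-s)<.009)&(abs(X)<.07);print("col X",np.percentile(X[m],[1,99]).round(4), np.median(Y[m]).round(4))
    for e in(-1,1):
        k=m&(abs(X*e-.010)<.008);print("  ztop at",e,np.percentile(Z[k],90).round(4))
E
```

```text
t 18.5 pos [ 0.4132 -0.2809  0.087 ] phi -65.45 tilt [-0.001 -0.002 -1.   ] q [-0.65  0.03  2.08  0.    1.03  0.5 ]
dx 0.0990 dy -0.1885 dz -0.0027 roll 24.5
col X [-0.0465  0.0548] -0.0357
  ztop at -1 0.0371
  ztop at 1 0.0369
col X [-0.0397  0.0354] 0.023
  ztop at -1 0.0369
  ztop at 1 0.0367
```

Both columns rest level on both ribs with tops at about 36 mm, and the guard is centred. Now vial B.

step_arm(
  commands=[
    {"fingers":-0.2,"dx":0.099,"dy":-0.1885,"dz":-0.003,"roll":-45},
    {"fingers":-0.2,"dx":0.099,"dy":-0.1885,"dz":-0.003,"roll":-45},
    {"fingers":-0.2,"dx":0.099,"dy":-0.1885,"dz":-0.003,"roll":-45},
    {"fingers":-0.2,"dx":0.099,"dy":-0.1885,"dz":-0.003,"roll":-45},
    {"fingers":-0.2,"dx":0.099,"dy":-0.1885,"dz":-0.003,"roll":-45},
    {"fingers":-0.2,"dx":0.099,"dy":-0.1885,"dz":-0.003,"roll":-45},
  ],
)

```text
time: 19.3
tool_pos: [0.4252, -0.0694, 0.0901]
tcp_rot: [-2.581, -1.789, 0.002]
wrist_force: [0.3, 0.5, 0.2]
width: 0.596
grip_force: 0.0
```

```bash
python3 go.py .4249 -.0683 -.0255 -20 x
```

```text
t 19.3 pos [ 0.4252 -0.0694  0.0901] phi -20.55 tilt [-0.001 -0.002 -1.   ] q [-0.22 -0.11  2.21 -0.    1.04  0.14]
dx 0.0010 dy -0.0004 dz 0.1156 roll -0.6
```

step_arm(
  commands=[
    {"fingers":-0.2,"dx":0.001,"dy":0,"dz":0.05,"roll":0},
    {"fingers":-0.2,"dx":0.001,"dy":0,"dz":0.09,"roll":0},
    {"fingers":-0.2,"dx":0.001,"dy":0,"dz":0.115,"roll":0},
    {"fingers":-0.2,"dx":0.001,"dy":0,"dz":0.115,"roll":0},
    {"fingers":-0.2,"dx":0.001,"dy":0,"dz":0.115,"roll":0},
    {"fingers":-0.2,"dx":0.001,"dy":0,"dz":0.115,"roll":0},
  ],
)

```text
time: 20.05
tool_pos: [0.4278, -0.0689, -0.0225]
tcp_rot: [2.58, 1.789, 0.003]
wrist_force: [1.2, 0.8, 0.3]
width: 0.602
grip_force: 0.0
```

```bash
python3 go.py .4249 -.0683 -.0255 -20 x
```

```text
t 20.05 pos [ 0.4278 -0.0689 -0.0225] phi -20.51 tilt [ 0.     0.003 -1.   ] q [-0.22  0.06  2.29 -0.    0.78  0.14]
dx -0.0005 dy -0.0029 dz 0.0030 roll -0.5
```

step_arm(
  commands=[
    {"fingers":-0.2,"dx":0,"dy":-0.001,"dz":0.001,"roll":0},
    {"fingers":-0.2,"dx":0,"dy":-0.001,"dz":0.001,"roll":0},
    {"fingers":0.1,"dx":0,"dy":-0.001,"dz":0.001,"roll":0},
    {"fingers":1,"dx":0,"dy":-0.001,"dz":0.001,"roll":0},
    {"fingers":1,"dx":0,"dy":-0.001,"dz":0.001,"roll":0},
    {"fingers":1,"dx":0,"dy":-0.001,"dz":0.001,"roll":0},
  ],
  squeeze=40,
)

```text
time: 20.8
tool_pos: [0.4255, -0.0678, -0.0246]
tcp_rot: [2.58, 1.792, 0.0]
wrist_force: [0.3, 1.0, 4.6]
width: 0.302
grip_force: 39.3
```

```bash
python3 go.py .4249 -.0683 .08 -20 x
```

```text
t 20.8 pos [ 0.4255 -0.0678 -0.0246] phi -20.46 tilt [ 0.  0. -1.] q [-0.22  0.07  2.3   0.    0.78  0.14]
dx -0.0007 dy -0.0004 dz -0.1046 roll -0.5
```

step_arm(
  commands=[
    {"fingers":1,"dx":0,"dy":0,"dz":-0.04,"roll":0},
    {"fingers":1,"dx":0,"dy":0,"dz":-0.1,"roll":0},
    {"fingers":1,"dx":0,"dy":0,"dz":-0.105,"roll":0},
    {"fingers":1,"dx":0,"dy":0,"dz":-0.105,"roll":0},
  ],
)

```text
time: 21.3
tool_pos: [0.4254, -0.0679, 0.0802]
tcp_rot: [2.58, 1.791, 0.001]
wrist_force: [-0.8, 0.3, -0.2]
width: 0.303
grip_force: 39.5
```

```bash
python3 go.py .4096 .3335 .08 19.3 x
```

```text
t 21.3 pos [ 0.4254 -0.0679  0.0802] phi -20.46 tilt [ 0.     0.001 -1.   ] q [-0.22 -0.1   2.22 -0.    1.02  0.14]
dx 0.3705 dy -0.1551 dz 0.0001 roll -39.8
```

step_arm(
  commands=[
    {"fingers":1,"dx":0.3705,"dy":-0.155,"dz":0,"roll":-39.8},
    {"fingers":1,"dx":0.3705,"dy":-0.155,"dz":0,"roll":-39.8},
    {"fingers":1,"dx":0.3705,"dy":-0.155,"dz":0,"roll":-39.8},
    {"fingers":1,"dx":0.3705,"dy":-0.155,"dz":0,"roll":-39.8},
    {"fingers":1,"dx":0.3705,"dy":-0.155,"dz":0,"roll":-39.8},
    {"fingers":1,"dx":0.3705,"dy":-0.155,"dz":0,"roll":-39.8},
    {"fingers":1,"dx":0.3705,"dy":-0.155,"dz":0,"roll":-39.8},
    {"fingers":1,"dx":0.3705,"dy":-0.155,"dz":0,"roll":-39.8},
  ],
)

```text
time: 22.3
tool_pos: [0.4077, 0.3341, 0.0774]
tcp_rot: [-1.812, -2.565, 0.007]
wrist_force: [0.9, 0.1, 0.7]
width: 0.303
grip_force: 39.4
```

```bash
python3 go.py .4096 .3335 -.005 19.3 x
```

```text
t 22.3 pos [0.4077 0.3341 0.0774] phi 19.53 tilt [-0.001 -0.004 -1.   ] q [0.64 0.09 2.03 0.   1.02 0.3 ]
dx -0.0011 dy 0.0019 dz 0.0824 roll 0.2
```

step_arm(
  commands=[
    {"fingers":1,"dx":-0.001,"dy":0.001,"dz":0.05,"roll":0},
    {"fingers":1,"dx":-0.001,"dy":0.001,"dz":0.08,"roll":0},
    {"fingers":1,"dx":-0.001,"dy":0.001,"dz":0.09,"roll":0},
    {"fingers":1,"dx":-0.001,"dy":0.001,"dz":0.095,"roll":0},
    {"fingers":1,"dx":-0.001,"dy":0.001,"dz":0.095,"roll":0},
    {"fingers":1,"dx":-0.001,"dy":0.001,"dz":0.095,"roll":0},
  ],
)

```text
time: 23.05
tool_pos: [0.4119, 0.3335, -0.0136]
tcp_rot: [1.816, 2.562, 0.004]
wrist_force: [0.6, 0.3, -1.4]
width: 0.303
grip_force: 39.4
```

```bash
python3 go.py .4096 .3335 -.0206 19.3 x
```

```text
t 23.05 pos [ 0.4119  0.3335 -0.0136] phi 19.34 tilt [ 0.001  0.002 -1.   ] q [ 0.63  0.22  2.09 -0.    0.83  0.3 ]
dx 0.0008 dy -0.0022 dz 0.0070 roll 0.0
```

step_arm(
  commands=[
    {"fingers":1,"dx":0,"dy":-0.001,"dz":0.002,"roll":0},
    {"fingers":1,"dx":0,"dy":-0.001,"dz":0.004,"roll":0},
    {"fingers":1,"dx":0,"dy":-0.001,"dz":0.004,"roll":0},
    {"fingers":1,"dx":0,"dy":-0.001,"dz":0.004,"roll":0},
  ],
)

```text
time: 23.55
tool_pos: [0.4098, 0.3326, -0.0189]
tcp_rot: [1.816, 2.563, -0.0]
wrist_force: [0.1, -0.5, -0.6]
width: 0.3
grip_force: 39.4
```

step_arm(
  commands=[
    {"fingers":1,"dx":0,"dy":0,"dz":0.001,"roll":0},
    {"fingers":1,"dx":0,"dy":0,"dz":0.002,"roll":0},
    {"fingers":1,"dx":0,"dy":0,"dz":0.002,"roll":0},
  ],
)

```text
time: 23.92
tool_pos: [0.4099, 0.3326, -0.0206]
tcp_rot: [-1.817, -2.563, 0.0]
wrist_force: [-1.1, -1.1, 2.9]
width: 0.305
grip_force: 39.8
```

step_arm(
  commands=[
    {"fingers":0.3,"dx":0,"dy":0,"dz":0,"roll":0},
    {"fingers":0.1,"dx":0,"dy":0,"dz":0,"roll":0},
    {"fingers":0.1,"dx":0,"dy":0,"dz":0,"roll":0},
    {"fingers":0,"dx":0,"dy":0,"dz":-0.03,"roll":0},
    {"fingers":-0.2,"dx":0,"dy":0,"dz":-0.07,"roll":0},
    {"fingers":-0.2,"dx":0,"dy":0,"dz":-0.11,"roll":0},
    {"fingers":-0.2,"dx":0,"dy":0,"dz":-0.11,"roll":0},
  ],
)

```text
time: 24.8
tool_pos: [0.4128, 0.3347, 0.0932]
tcp_rot: [1.815, 2.561, 0.012]
wrist_force: [0.9, -0.1, -0.4]
width: 0.604
grip_force: 0.0
```

```bash
python3 go.py .4352 .0728 .09 0 x; python3 - <<'E'
from fit import *
im,d=read_camera("side");m,P=comp("side",d,(.41,.33),.02,.05);v,u=np.nonzero(m);q=P[m];print(m.sum(),q.mean(0),q.max(0),q.min(0))
E
```

```text
t 24.8 pos [0.4128 0.3347 0.0932] phi 19.34 tilt [ 0.002  0.008 -1.   ] q [ 0.63  0.08  2.02 -0.    1.04  0.3 ]
dx -0.2545 dy -0.0656 dz 0.0021 roll 19.3
157 [0.40904986 0.32080998 0.04213282] [0.42228545 0.33691583 0.06036443] [0.39593999 0.31235178 0.02083433]
```

Vial B stands upright in its bay, top at about 59 mm. Now vial A.

step_arm(
  commands=[
    {"fingers":-0.2,"dx":-0.2545,"dy":-0.0655,"dz":0,"roll":19.3},
    {"fingers":-0.2,"dx":-0.2545,"dy":-0.0655,"dz":0,"roll":19.3},
    {"fingers":-0.2,"dx":-0.2545,"dy":-0.0655,"dz":0,"roll":19.3},
    {"fingers":-0.2,"dx":-0.2545,"dy":-0.0655,"dz":0,"roll":19.3},
    {"fingers":-0.2,"dx":-0.2545,"dy":-0.0655,"dz":0,"roll":19.3},
    {"fingers":-0.2,"dx":-0.2545,"dy":-0.0655,"dz":0,"roll":19.3},
    {"fingers":-0.2,"dx":-0.2545,"dy":-0.0655,"dz":0,"roll":19.3},
  ],
)

```text
time: 25.72
tool_pos: [0.4319, 0.0718, 0.0884]
tcp_rot: [-2.219, -2.223, 0.001]
wrist_force: [-0.3, -0.3, 0.3]
width: 0.598
grip_force: 0.0
```

```bash
python3 go.py .4352 .0728 -.0255 0 x
```

```text
t 25.73 pos [0.4319 0.0718 0.0884] phi 0.1 tilt [ 0.    -0.001 -1.   ] q [ 0.11 -0.1   2.2   0.    1.04  0.11]
dx 0.0009 dy 0.0035 dz 0.1139 roll 0.1
```

step_arm(
  commands=[
    {"fingers":-0.2,"dx":0.001,"dy":0.003,"dz":0.05,"roll":0},
    {"fingers":-0.2,"dx":0.001,"dy":0.003,"dz":0.09,"roll":0},
    {"fingers":-0.2,"dx":0.001,"dy":0.003,"dz":0.114,"roll":0},
    {"fingers":-0.2,"dx":0.001,"dy":0.003,"dz":0.114,"roll":0},
    {"fingers":-0.2,"dx":0.001,"dy":0.003,"dz":0.114,"roll":0},
    {"fingers":-0.2,"dx":0.001,"dy":0.003,"dz":0.114,"roll":0},
    {"fingers":-0.2,"dx":0.001,"dy":0.003,"dz":0.114,"roll":0},
    {"fingers":-0.2,"dx":0.001,"dy":0.003,"dz":0.114,"roll":0},
  ],
)

```text
time: 26.72
tool_pos: [0.436, 0.0717, -0.0242]
tcp_rot: [2.22, 2.221, 0.002]
wrist_force: [1.0, -0.3, 0.1]
width: 0.603
grip_force: 0.0
```

```bash
python3 go.py .4352 .0728 -.0255 0 x
```

```text
t 26.73 pos [ 0.436   0.0717 -0.0242] phi 0.03 tilt [ 0.     0.001 -1.   ] q [ 0.11  0.08  2.28 -0.    0.78  0.11]
dx 0.0011 dy -0.0008 dz 0.0013 roll 0.0
```

step_arm(
  commands=[
    {"fingers":0.1,"dx":0.001,"dy":-0.001,"dz":0,"roll":0},
    {"fingers":1,"dx":0.001,"dy":-0.001,"dz":0,"roll":0},
    {"fingers":1,"dx":0.001,"dy":-0.001,"dz":0,"roll":0},
    {"fingers":1,"dx":0.001,"dy":-0.001,"dz":0,"roll":0},
    {"fingers":1,"dx":0.001,"dy":-0.001,"dz":0,"roll":0},
  ],
)

```text
time: 27.35
tool_pos: [0.4345, 0.0727, -0.0247]
tcp_rot: [2.221, 2.222, 0.0]
wrist_force: [-1.1, 0.0, 4.7]
width: 0.306
grip_force: 39.4
```

step_arm(
  commands=[
    {"fingers":1,"dx":0,"dy":0,"dz":-0.04,"roll":0},
    {"fingers":1,"dx":0,"dy":0,"dz":-0.1,"roll":0},
    {"fingers":1,"dx":0,"dy":0,"dz":-0.12,"roll":0},
    {"fingers":1,"dx":0,"dy":0,"dz":-0.12,"roll":0},
  ],
)

```text
time: 27.85
tool_pos: [0.4362, 0.0729, 0.0968]
tcp_rot: [2.219, 2.22, 0.006]
wrist_force: [0.2, -0.3, -1.6]
width: 0.306
grip_force: 39.4
```

```bash
python3 go.py .4292 .2767 .095 19.3 x
```

```text
t 27.85 pos [0.4362 0.0729 0.0968] phi 0.04 tilt [ 0.     0.005 -1.   ] q [ 0.11 -0.1   2.19 -0.    1.05  0.11]
dx 0.2038 dy -0.0068 dz 0.0018 roll -19.3
```

step_arm(
  commands=[
    {"fingers":1,"dx":0.204,"dy":-0.0065,"dz":0,"roll":-19.3},
    {"fingers":1,"dx":0.204,"dy":-0.0065,"dz":0,"roll":-19.3},
    {"fingers":1,"dx":0.204,"dy":-0.0065,"dz":0,"roll":-19.3},
    {"fingers":1,"dx":0.204,"dy":-0.0065,"dz":0,"roll":-19.3},
    {"fingers":1,"dx":0.204,"dy":-0.0065,"dz":0,"roll":-19.3},
    {"fingers":1,"dx":0.204,"dy":-0.0065,"dz":0.04,"roll":-19.3},
    {"fingers":1,"dx":0.204,"dy":-0.0065,"dz":0.07,"roll":-19.3},
    {"fingers":1,"dx":0.204,"dy":-0.0065,"dz":0.07,"roll":-19.3},
  ],
)

```text
time: 28.85
tool_pos: [0.4245, 0.273, 0.0217]
tcp_rot: [-1.817, -2.559, 0.012]
wrist_force: [0.2, 0.1, -0.5]
width: 0.303
grip_force: 39.5
```

```bash
python3 go.py .4292 .2767 -.0206 19.3 x
```

```text
t 28.85 pos [0.4245 0.273  0.0217] phi 19.24 tilt [-0.002 -0.008 -1.   ] q [ 0.52  0.13  2.12 -0.    0.91  0.19]
dx 0.0021 dy 0.0060 dz 0.0422 roll -0.1
```

step_arm(
  commands=[
    {"fingers":1,"dx":0.001,"dy":0.002,"dz":0.01,"roll":0},
    {"fingers":1,"dx":0.001,"dy":0.002,"dz":0.025,"roll":0},
    {"fingers":1,"dx":0.001,"dy":0.002,"dz":0.034,"roll":0},
    {"fingers":1,"dx":0.001,"dy":0.002,"dz":0.034,"roll":0},
    {"fingers":1,"dx":0.001,"dy":0.002,"dz":0.034,"roll":0},
  ],
)

```text
time: 29.48
tool_pos: [0.4295, 0.2785, -0.0087]
tcp_rot: [1.816, 2.563, 0.0]
wrist_force: [0.1, -0.4, 0.6]
width: 0.301
grip_force: 39.5
```

```bash
python3 go.py .4292 .2767 -.0206 19.3 x
```

```text
t 29.48 pos [ 0.4295  0.2785 -0.0087] phi 19.35 tilt [ 0.  0. -1.] q [ 0.53  0.18  2.13 -0.    0.84  0.19]
dx -0.0016 dy -0.0008 dz 0.0119 roll 0.1
```

step_arm(
  commands=[
    {"fingers":1,"dx":-0.002,"dy":-0.001,"dz":0.006,"roll":0},
    {"fingers":1,"dx":-0.002,"dy":-0.001,"dz":0.01,"roll":0},
    {"fingers":1,"dx":-0.002,"dy":-0.001,"dz":0.012,"roll":0},
    {"fingers":1,"dx":-0.002,"dy":-0.001,"dz":0.012,"roll":0},
    {"fingers":1,"dx":-0.002,"dy":-0.001,"dz":0.012,"roll":0},
  ],
)

```text
time: 30.1
tool_pos: [0.4289, 0.276, -0.0207]
tcp_rot: [-1.817, -2.563, 0.001]
wrist_force: [-1.7, -1.1, 4.2]
width: 0.305
grip_force: 39.7
```

Touching the tray floor. I release and lift.

step_arm(
  commands=[
    {"fingers":0.3,"dx":0,"dy":0,"dz":0,"roll":0},
    {"fingers":0.1,"dx":0,"dy":0,"dz":0,"roll":0},
    {"fingers":0.1,"dx":0,"dy":0,"dz":0,"roll":0},
    {"fingers":0.1,"dx":0,"dy":0,"dz":-0.03,"roll":0},
    {"fingers":0,"dx":0,"dy":0,"dz":-0.07,"roll":0},
    {"fingers":-0.4,"dx":0,"dy":0,"dz":-0.11,"roll":0},
    {"fingers":-0.4,"dx":0,"dy":0,"dz":-0.11,"roll":0},
  ],
)

```text
time: 30.98
tool_pos: [0.4322, 0.278, 0.0931]
tcp_rot: [1.815, 2.56, 0.012]
wrist_force: [-0.1, 0.5, 0.9]
width: 0.702
grip_force: 0.0
```

```bash
python3 go.py .6715 -.063 .09 0 x
```

```text
t 30.98 pos [0.4322 0.278  0.0931] phi 19.34 tilt [ 0.002  0.008 -1.   ] q [ 0.52  0.04  2.06 -0.    1.03  0.19]
dx -0.4010 dy 0.1129 dz 0.0034 roll 19.3
```

step_arm(
  commands=[
    {"fingers":-0.5,"dx":-0.401,"dy":0.113,"dz":0.003,"roll":19.3},
    {"fingers":-0.5,"dx":-0.401,"dy":0.113,"dz":0.003,"roll":19.3},
    {"fingers":-0.5,"dx":-0.401,"dy":0.113,"dz":0.003,"roll":19.3},
    {"fingers":-0.5,"dx":-0.401,"dy":0.113,"dz":0.003,"roll":19.3},
    {"fingers":-0.5,"dx":-0.401,"dy":0.113,"dz":0.003,"roll":19.3},
    {"fingers":-0.5,"dx":-0.401,"dy":0.113,"dz":0.003,"roll":19.3},
    {"fingers":-0.5,"dx":-0.401,"dy":0.113,"dz":0.003,"roll":19.3},
    {"fingers":-0.5,"dx":-0.401,"dy":0.113,"dz":0.003,"roll":19.3},
  ],
)

```text
time: 31.98
tool_pos: [0.669, -0.0678, 0.0842]
tcp_rot: [-2.224, -2.218, 0.002]
wrist_force: [-0.9, 0.7, 0.4]
width: 0.748
grip_force: 0.0
```

```bash
python3 go.py .6715 -.063 -.032 0 x; python3 - <<'E'
from fit import *
im,d=read_camera("side");
for xy in((.41,.33),(.429,.277)):
    m,P=comp("side",d,xy,.02,.035);q=P[m];print(m.sum(),q.mean(0).round(3),q.max(0).round(3),q.min(0).round(3))
for z0 in(.01,.02):
    m,P=comp("side",d,(.67,-.066),z0,.04,.035);v,u=np.nonzero(m);q=P[m];t=q[q[:,2]>.022];print("cap",t.mean(0),t.min(0),t.max(0))
E
```

```text
t 31.98 pos [ 0.669  -0.0678  0.0842] phi -0.16 tilt [-0.    -0.001 -1.   ] q [-0.14  0.34  1.71 -0.    1.09 -0.13]
dx 0.0048 dy 0.0026 dz 0.1162 roll -0.2
147 [0.408 0.321 0.043] [0.422 0.338 0.061] [0.396 0.314 0.02 ]
171 [0.428 0.265 0.042] [0.441 0.282 0.06 ] [0.415 0.257 0.02 ]
cap [ 0.67048603 -0.06706654  0.02533813] [ 0.65275475 -0.08577049  0.02204425] [ 0.68949263 -0.04539534  0.02842883]
cap [ 0.67048603 -0.06706654  0.02533813] [ 0.65275475 -0.08577049  0.02204425] [ 0.68949263 -0.04539534  0.02842883]
```

step_arm(
  commands=[
    {"fingers":-0.5,"dx":0.003,"dy":0.001,"dz":0.05,"roll":0},
    {"fingers":-0.5,"dx":0.003,"dy":0.001,"dz":0.09,"roll":0},
    {"fingers":-0.5,"dx":0.003,"dy":0.001,"dz":0.108,"roll":0},
    {"fingers":-0.5,"dx":0.003,"dy":0.001,"dz":0.112,"roll":0},
    {"fingers":-0.5,"dx":0.003,"dy":0.001,"dz":0.112,"roll":0},
    {"fingers":-0.5,"dx":0.003,"dy":0.001,"dz":0.112,"roll":0},
    {"fingers":-0.5,"dx":0.003,"dy":0.001,"dz":0.112,"roll":0},
  ],
)

```text
time: 32.9
tool_pos: [0.6707, -0.062, -0.0243]
tcp_rot: [2.219, 2.221, 0.003]
wrist_force: [0.5, 0.4, 1.0]
width: 0.754
grip_force: 0.0
```

```bash
python3 go.py .6713 -.0635 -.032 0 x
```

```text
t 32.9 pos [ 0.6707 -0.062  -0.0243] phi 0.04 tilt [-0.     0.003 -1.   ] q [-0.13  0.46  1.78  0.    0.9  -0.13]
dx -0.0015 dy 0.0006 dz 0.0078 roll 0.0
```

step_arm(
  commands=[
    {"fingers":-0.5,"dx":-0.001,"dy":0.001,"dz":0.005,"roll":0},
    {"fingers":-0.5,"dx":-0.001,"dy":0.001,"dz":0.006,"roll":0},
    {"fingers":-0.2,"dx":-0.001,"dy":0.001,"dz":0.006,"roll":0},
    {"fingers":1,"dx":-0.001,"dy":0.001,"dz":0.006,"roll":0},
    {"fingers":1,"dx":-0.001,"dy":0.001,"dz":0.006,"roll":0},
    {"fingers":1,"dx":-0.001,"dy":0.001,"dz":0.006,"roll":0},
  ],
)

```text
time: 33.65
tool_pos: [0.6706, -0.0629, -0.0318]
tcp_rot: [2.22, 2.222, 0.0]
wrist_force: [0.0, 0.3, 0.4]
width: 0.439
grip_force: 40.2
```

```bash
python3 go.py .6715 -.0635 -.032 0 x; python3 tip.py
```

```text
t 33.65 pos [ 0.6706 -0.0629 -0.0318] phi 0.04 tilt [-0.  0. -1.] q [-0.13  0.47  1.78 -0.    0.89 -0.13]
dx -0.0006 dy 0.0009 dz 0.0002 roll 0.0Traceback (most recent call last):
  File "tip.py", line 14, in <module>
    if __name__=="__main__": tips()
                             ~~~~^^
  File "tip.py", line 12, in tips
    print(last[:2],"tip z (by ray at near face)",round(last[2],3),"depth pt",np.round(P[last[1],last[0]],3))
          ^^^^
UnboundLocalError: cannot access local variable 'last' where it is not associated with a value
```

step_arm(
  commands=[
    {"fingers":1,"dx":0,"dy":0,"dz":-0.04,"roll":0},
    {"fingers":1,"dx":0,"dy":0,"dz":-0.09,"roll":0},
    {"fingers":1,"dx":0,"dy":0,"dz":-0.09,"roll":0},
    {"fingers":1,"dx":0,"dy":0,"dz":-0.09,"roll":0},
  ],
)

```text
time: 34.2
tool_pos: [0.6701, -0.0628, 0.0579]
tcp_rot: [-2.22, -2.222, 0.0]
wrist_force: [0.3, 0.1, -0.4]
width: 0.441
grip_force: 40.3
```

```bash
python3 go.py .589 .2796 .06 0 x
```

```text
t 34.2 pos [ 0.6701 -0.0628  0.0579] phi 0.05 tilt [ 0. -0. -1.] q [-0.13  0.37  1.73 -0.    1.04 -0.13]
dx 0.3424 dy -0.0808 dz -0.0020 roll 0.0
```

step_arm(
  commands=[
    {"fingers":1,"dx":0.342,"dy":-0.081,"dz":0,"roll":0},
    {"fingers":1,"dx":0.342,"dy":-0.081,"dz":0,"roll":0},
    {"fingers":1,"dx":0.342,"dy":-0.081,"dz":0,"roll":0},
    {"fingers":1,"dx":0.342,"dy":-0.081,"dz":0,"roll":0},
    {"fingers":1,"dx":0.342,"dy":-0.081,"dz":0,"roll":0},
    {"fingers":1,"dx":0.342,"dy":-0.081,"dz":0,"roll":0},
    {"fingers":1,"dx":0.342,"dy":-0.081,"dz":0,"roll":0},
    {"fingers":1,"dx":0.342,"dy":-0.081,"dz":0.02,"roll":0},
  ],
)

```text
time: 35.2
tool_pos: [0.5899, 0.279, 0.0377]
tcp_rot: [2.219, 2.222, 0.002]
wrist_force: [0.5, -0.2, -0.1]
width: 0.438
grip_force: 40.3
```

```bash
python3 go.py .589 .2796 -.0278 0 x
```

```text
t 35.2 pos [0.5899 0.279  0.0377] phi 0.08 tilt [ 0.     0.002 -1.   ] q [ 0.4   0.36  1.79 -0.    0.99  0.4 ]
dx 0.0006 dy -0.0010 dz 0.0655 roll 0.1
```

step_arm(
  commands=[
    {"fingers":1,"dx":0,"dy":0,"dz":0.03,"roll":0},
    {"fingers":1,"dx":0,"dy":0,"dz":0.05,"roll":0},
    {"fingers":1,"dx":0,"dy":0,"dz":0.06,"roll":0},
    {"fingers":1,"dx":0,"dy":0,"dz":0.06,"roll":0},
    {"fingers":1,"dx":0,"dy":0,"dz":0.06,"roll":0},
    {"fingers":1,"dx":0,"dy":0,"dz":0.06,"roll":0},
  ],
)

```text
time: 35.95
tool_pos: [0.5903, 0.2796, -0.0205]
tcp_rot: [2.22, 2.222, 0.004]
wrist_force: [0.0, -0.5, -0.5]
width: 0.439
grip_force: 40.3
```

```bash
python3 go.py .589 .2796 -.0278 0 x
```

```text
t 35.95 pos [ 0.5903  0.2796 -0.0205] phi 0.04 tilt [ 0.001  0.002 -1.   ] q [ 0.4   0.42  1.82 -0.    0.89  0.4 ]
dx 0.0000 dy -0.0013 dz 0.0073 roll 0.0
```

step_arm(
  commands=[
    {"fingers":1,"dx":0,"dy":0,"dz":0.004,"roll":0},
    {"fingers":1,"dx":0,"dy":0,"dz":0.0055,"roll":0},
    {"fingers":1,"dx":0,"dy":0,"dz":0.0055,"roll":0},
    {"fingers":1,"dx":0,"dy":0,"dz":0.0055,"roll":0},
  ],
)

```text
time: 36.45
tool_pos: [0.5891, 0.2791, -0.0275]
tcp_rot: [-2.221, -2.222, 0.0]
wrist_force: [-0.2, -0.3, 0.1]
width: 0.444
grip_force: 40.3
```

step_arm(
  commands=[
    {"fingers":1,"dx":0,"dy":0,"dz":0.001,"roll":0},
    {"fingers":1,"dx":0,"dy":0,"dz":0.001,"roll":0},
    {"fingers":0,"dx":0,"dy":0,"dz":0.001,"roll":0},
    {"fingers":-0.2,"dx":0,"dy":0,"dz":0.001,"roll":0},
    {"fingers":-0.2,"dx":0,"dy":0,"dz":0.001,"roll":0},
    {"fingers":-0.2,"dx":0,"dy":0,"dz":-0.03,"roll":0},
    {"fingers":-0.2,"dx":0,"dy":0,"dz":-0.08,"roll":0},
    {"fingers":-0.2,"dx":0,"dy":0,"dz":-0.12,"roll":0},
  ],
)

```text
time: 37.45
tool_pos: [0.5895, 0.2793, 0.0942]
tcp_rot: [2.22, 2.222, 0.001]
wrist_force: [1.1, 0.0, -0.4]
width: 0.596
grip_force: 0.0
```

step_arm(
  commands=[
    {"fingers":-0.2,"dx":0.2,"dy":-0.2,"dz":-0.06,"roll":0},
    {"fingers":-0.2,"dx":0.2,"dy":-0.2,"dz":-0.06,"roll":0},
    {"fingers":-0.2,"dx":0.2,"dy":-0.2,"dz":-0.06,"roll":0},
    {"fingers":-0.2,"dx":0.2,"dy":-0.2,"dz":-0.06,"roll":0},
    {"fingers":-0.2,"dx":0.2,"dy":-0.2,"dz":-0.06,"roll":0},
    {"fingers":-0.2,"dx":0.2,"dy":-0.2,"dz":-0.06,"roll":0},
  ],
)

```text
time: 38.2
tool_pos: [0.3873, 0.4814, 0.1536]
tcp_rot: [-2.216, -2.226, -0.003]
wrist_force: [0.7, -0.6, 0.2]
width: 0.602
grip_force: 0.0
```

```bash
python3 - <<'E'
from fit import *
T,d=read_camera("top");S,ds=read_camera("side")
f=lambda a:cv2.resize(cv2.convertScaleAbs(a,alpha=1.6),(400,350),interpolation=cv2.INTER_CUBIC)
cv2.imwrite("pics/end.png",np.hstack([f(T[110:320,160:490]),f(S[110:400,180:430])]))
ax=np.array([np.cos(np.radians(24.5)),np.sin(np.radians(24.5))]);c=np.array([.427,-.3092]);P=cloud("top",d);X=(P[...,:2]-c)@ax;Y=(P[...,:2]-c)@[-ax[1],ax[0]];Z=P[...,2]
for s in(-.03,.03):
    m=(Z>.022)&(abs(Y-s)<.012)&(abs(X)<.08);v,u=np.nonzero(m);q=onplane("top",np.c_[u,v],.029)[:,:2]-c;print("col X ends",np.percentile(q@ax,[1,99]).round(4))
for n,D in(("top",d),("side",ds)):
    m,P=comp(n,D,(.589,.279),.02,.05);print(n,"cap",P[m].mean(0).round(4),np.percentile(P[m][:,2],[50,95]).round(4))
    m,P=comp(n,D,(.605,-.28),.035,.11);v,u=np.nonzero(m);print("box",cv2.minAreaRect(np.float32(onplane(n,np.c_[u,v],.048)[:,:2]*1000)))
E
```

```text
col X ends [-0.0522  0.0553]
col X ends [-0.0385  0.0373]
top cap [0.5886 0.2795 0.0287] [0.0288 0.0324]
box ((609.2305908203125, -273.92059326171875), (84.65567016601562, 119.13314819335938), 17.414398193359375)
side cap [0.5862 0.2708 0.0277] [0.0287 0.0308]
box ((606.8751220703125, -281.6435852050781), (88.72421264648438, 119.84632873535156), 18.262121200561523)
```

View pics/end.png

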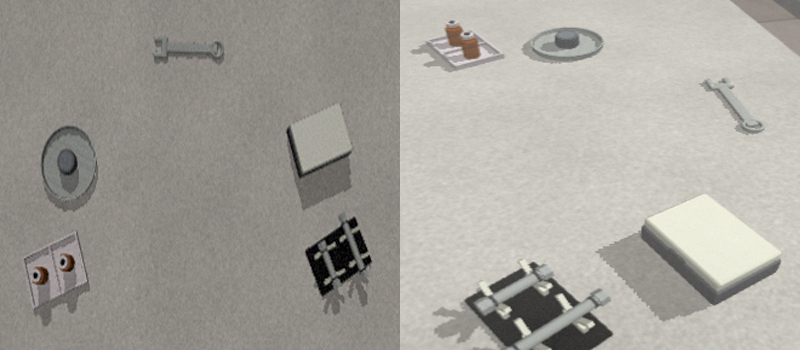

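The final picture shows both columns in the cradle (325,260) and (352,240), centred within about 1.5 mm. The vials stand upright in separate bays (40,275) and (65,262), and the cap lies flat in the dish (67,160) with its top at 29 mm. The box has not moved.

```bash
python3 -c "
from workcell import finish_job;print(finish_job())"
```

```text
the job is handed in; nothing more can be done
None
```

The job is handed in at 38 s of the 131 s allowed: both columns are in the cradle, a vial stands in each tray bay and the cap is flat in the dish, with the tip box measured unmoved and the spanner looking untouched. The one slip was at the first grasp: the fingertips sat about 36 mm from the reported TCP, so they briefly pressed the bench at about 49 N (wrist limit 120 N; I took the 40 N limit, for arm and gripper body, not to cover fingertips).

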